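Turn the radiator plates over onto the heater rail

TASK

Get the heat-radiation experiment ready: put every radiator plate on the trolley onto the heater rail with its black face up and its fins fully home between the rail's fins, turning over each plate that lies black face down. Also push the red insulating sleeve all the way down over the brass terminal spigot at the end of the rail, and leave the mouse, marker and fuse box where they are.

Things in the scene. Friction and masses are not known exactly. Their poses are not given: they have to be found in the camera images.
- plate_a_center (a point): finned aluminium plate, 62 (x) x 52 (y) x 26 mm (z thick). Its +z face is flat and black; on the -z side four fins 5 mm thick, 19 mm long, 15.7 mm apart run along x, the outer ones flush with the sides. Alike end for end; stable on its face, fin tips or short ends. Point: its centre. Starts black face down. May be absent (3 or 4 are present).
- plate_b_center (a point): finned aluminium plate, 62 (x) x 52 (y) x 26 mm (z thick). Its +z face is flat and black; on the -z side four fins 5 mm thick, 19 mm long, 15.7 mm apart run along x, the outer ones flush with the sides. Alike end for end; stable on its face, fin tips or short ends. Point: its centre. Starts black face down. May be absent (3 or 4 are present).
- plate_c_center (a point): finned aluminium plate, 62 (x) x 52 (y) x 26 mm (z thick). Its +z face is flat and black; on the -z side four fins 5 mm thick, 19 mm long, 15.7 mm apart run along x, the outer ones flush with the sides. Alike end for end; stable on its face, fin tips or short ends. Point: its centre. Starts black face down. May be absent (3 or 4 are present).
- plate_d_center (a point): finned aluminium plate, 62 (x) x 52 (y) x 26 mm (z thick). Its +z face is flat and black; on the -z side four fins 5 mm thick, 19 mm long, 15.7 mm apart run along x, the outer ones flush with the sides. Alike end for end; stable on its face, fin tips or short ends. Point: its centre. Starts black face up. May be absent (3 or 4 are present).
- rail_heater: fixed rail, x along it to the spigot end, z up, origin under its middle. Grey bar 288 x 46 mm, top at 12 mm, with three copper fins 5.5 mm thick, 282 mm long, at y = 0, +-15.7 mm, tops at 28 mm; a plate's fins straddle them with 2.6 mm play each side. Black end blocks 62 mm wide, 28 mm high, beyond x = -144 and +144 mm. Holds four plates in a row, e.g. at x = -105, -35, 35, 105 mm.
- rail_floor (a point): middle of the bar's top, 12 mm above the trolley, axes as the rail's. A plate fully home has its fin tips on the bar and its centre 13 mm above this point; it overhangs the bar by 3 mm on each side.
- spigot_foot (a point): middle of the terminal block's top, 28 mm above the trolley, at the foot of the upright brass spigot: 24 mm thick, rising 33 mm above this point, rounded at the top.
- sleeve_center (a point): red plastic insulating sleeve, an upright tube open at both ends, 44 mm outside, 27.6 mm bore, 45 mm high, 50 g; either end may go down. This point is its centre, half-way up. Pushed home it stands on the terminal block, its centre 22.5 mm above spigot_foot.
- mouse: black computer mouse, 108 x 52 x 36 mm, loose bystander; origin at its underside
- marker: red and white pen, 135 mm long, lying loose, bystander; origin at its underside
- fuse_box: small tan card box, 58 x 38 x 18 mm, loose bystander; origin at its underside
Not all that is in view belongs to the job. What is shaped like the part that bears plate_b_center but orange is not meant. What is meant by the part that bears sleeve_center is not brown, and is the smaller of those in its own colour.

How it is judged (in metres and radians):
At the end, for the whole second after the job is handed in: Each plate present: black face up within 0.08 rad, across the rail within 4 mm, along it within 0.1 rad and 115 mm of its middle, centre 10.5 to 15.5 mm above the bar. Sleeve upright, within 4 mm of the spigot axis and 3 mm of the terminal block. All at rest (angle between each of plate_a_center, plate_b_center, plate_c_center, plate_d_center, sleeve_center's own z axis and vertical below 0.08 rad and z of plate_a_center in the frame of rail_floor between 0.0105 and 0.0155 m and y of plate_a_center in the frame of rail_floor between -0.004 and 0.004 m and x of plate_a_center in the frame of rail_floor between -0.115 and 0.115 m and angle between the x axis of each of plate_a_center, plate_b_center, plate_c_center, plate_d_center and the x axis of rail_heater, either way round below 0.1 rad and linear speed of each of plate_a, plate_b, plate_c, plate_d, sleeve below 0.02 m/s and z of plate_b_center in the frame of rail_floor between 0.0105 and 0.0155 m and y of plate_b_center in the frame of rail_floor between -0.004 and 0.004 m and x of plate_b_center in the frame of rail_floor between -0.115 and 0.115 m and z of plate_c_center in the frame of rail_floor between 0.0105 and 0.0155 m and y of plate_c_center in the frame of rail_floor between -0.004 and 0.004 m and x of plate_c_center in the frame of rail_floor between -0.115 and 0.115 m and z of plate_d_center in the frame of rail_floor between 0.0105 and 0.0155 m and y of plate_d_center in the frame of rail_floor between -0.004 and 0.004 m and x of plate_d_center in the frame of rail_floor between -0.115 and 0.115 m and horizontal distance between sleeve_center and spigot_foot below 0.004 m and z of sleeve_center in the frame of spigot_foot between 0.019 and 0.0255 m); the robot touches nothing.
It fails at once if the mouse is shoved more than 30 mm (distance of mouse from where it was at the start of the episode above 0.03 m).
It fails at once if the marker is shoved more than 30 mm (distance of marker from where it was at the start of the episode above 0.03 m).
It fails at once if the fuse box is shoved more than 30 mm (distance of fuse_box from where it was at the start of the episode above 0.03 m).
Of plate_a, plate_b, plate_c, plate_d only 3 to 4 are there at a start; the rules pass over those that are not, and their reading is None.
At some moment in a run one of plate_a, plate_b, plate_c, plate_d may be knocked a few centimetres aside while the robot is not near it.
It also fails if it takes over 210 s, if anything falls off the work surface, if the arm or the gripper's body presses on something with over 40 N, if the wrist force passes 120 N, or if a joint passes its speed limit or range.

ROBOT

A 6-joint arm with a two-finger parallel gripper is mounted at the origin on a cart in front of the work surface, level with it; the furniture and walls round the work are solid. World frame = base frame: x ahead of the robot, y to its left, z up, the work surface at z = 0. Lengths are in mm, angles in rad, forces in N, time in s.
With the tool pointing down it reaches from about 400 to 825 mm from the base axis. Payload 7 kg.
Tool frame: the origin (TCP) lies at the centre of the arm's flange, where the gripper is bolted on; the fingertips stand 178 mm ahead of it and the grasp point (between the pads) lies 159 mm ahead of it; z points along the fingers, y is the line along which they close (so a half turn about z gives the same grasp; the last joint's range is limited). The gripper opens to 88 mm and grips with 3 to 60 N. Pads are 19 mm wide; open, the fingers measure 130 mm over their backs; the gripper's body (78 mm by 193 mm) begins 47 mm behind the grasp point.
Start: joints at [1.602, 0.359, 0.012, 0, -1.224, -0.288], TCP at [171.451, 652.84, 404.661] pointing down, gripper open.
Joint ranges: [-3.07, 3.07], [-1.43, 2.12], [-1.02, 1.25], [-3.03, 1.67], [-3.05, -0], [-3.03, 3.03]. Speed limits (rad/s): [2.39, 2.39, 3.01, 3.14, 3.14, 3.14].

INTERFACE

Orientations are given as [roll, pitch, yaw] about the fixed x, y, z axes, in that order (R = Rz(yaw) Ry(pitch) Rx(roll)).
In Python, from cell import sensors, eyes, manip, finder gives the robot as it stands.
- The arm moves only by the shell command python3 -m inch 'ROWS' [FORCE]. ROWS is JSON, a list that holds one entry, the list of rows, each a list of 7 numbers: the closure in counts, from 0 (fully open) to 255 (shut), then the shift along the tool's x, y, z in cm, then the turn, a rotation vector about the tool's x, y, z in degrees. In form: [[[gripper, x, y, z, rx, ry, rz], ...]]. A call has 1 to 10 rows; each row shifts and turns the commanded pose from where the row before left it, along the tool's axes as they then stand; what a row does not reach is not made up. A row lasts 1/12 s, in which the tool goes at most 41.7 mm and 7.16 degrees, less where a joint would pass 70% of its speed; a pose out of reach is approached as far as the arm can. A call with a gripper value outside its range is refused whole. The fingers move at their own pace and stop on an object; FORCE is the grip in N (left out, the last holds). Time passes only in rows, so rows that do not move let the fingers close. It gives the time, the measured TCP pose, the force, the opening and the grip force at its end, in the units of the state.
- sensors.state(): the state, without advancing time (a new reading comes with each control period).
- eyes.capture(name): name is "side" or "top"; returns the picture (420x560x3 uint8, blue, green, red); there is no depth.
- eyes.get_calibration(name): a dict with "fx", "fy", "cx", "cy" (pixels), "R" (3x3) and "t" (3): a world point X has camera coordinates R X + t. Camera axes: x right, y down, z forward; pixel columns grow to the right and rows downward; lengths in mm; the calibration is good to about 2 mm. A picture is of the moment at which its call begins. get_calibration takes no time and is no camera call.
- manip.hand_in(): hands the job in; it is judged then, once.
Trained networks look in the newest picture that a camera, given by its name, has taken for a name from the list of things; names that differ only in an ending like _2 or _b are one class to them, and where a whole thing is asked for, a point or a joint stands for the part that bears it (a point fixed in the world has none). Each returns a list of dicts, best first, with "confidence" (0 to 1); they miss things now and then, are a little off and sometimes report something else, mostly with a low value. They report only what shows in the picture. A call takes as long as a camera call. They do not tell look-alikes from the thing itself.
- finder.boxes_of(query, camera): "location" ([column, row] in pixels, amid what is visible of it).
- finder.outline_of(query, camera): "mask" (420x560 bool, what is visible of it) and "location" ([column, row] in pixels, amid what is visible of it).
The state is a dict: "time": time; "joint_positions": joint angles; "qd": joint speeds; "joint_efforts": joint torques, N m; "ee_pos": TCP position; "tool_rot": TCP orientation; "ft_force": force on the tool from outside, world axes, zero at the start; "torque": the same for the moment, N m; "grip_width": finger opening in mm; "gripper_force": force on a finger pad.
Only numpy, scipy, OpenCV 4.12 (cv2) and the standard library are available. Lean on these libraries where they do the work, as an engineer would, in place of code of your own. Each camera call takes 0.05 s, during which the arm holds its last target. There are 200 camera calls.

## Working session

There is one attempt and no reset: what is moved stays moved. The work goes in short steps, Python scripts to look and compute and a shell command to move; the robot and the scene stay as the last step left them, time stands still between calls to the robot, and variables do not carry over. Pictures are saved under pics/ and viewed, at most 14 in all, crops included, and the job is handed in when it is done.

```bash
ls; mkdir -p pics; python3 - <<'E'
from cell import sensors, eyes, manip, finder
import cv2,numpy as np
for n in("side","top"):
    im=eyes.capture(n); cv2.imwrite(f"pics/{n}0.png",im)
    c=eyes.get_calibration(n); R=np.array(c["R"]);print(n,c["fx"],c["cx"],c["cy"],"pos",(-R.T@np.array(c["t"])).round(),R.round(2).tolist())
print(sensors.state())
E
```

```text
pics
side 386.59282728245813 278.2392248761802 210.41012153983635 pos [-52. 956. 499.] [[-0.84, -0.55, 0.02], [-0.24, 0.34, -0.91], [0.49, -0.76, -0.42]]
top 424.50752716130256 278.9797582177324 203.08774809501296 pos [ 237.  163. 1125.] [[-0.01, -1.0, 0.02], [-0.98, 0.01, -0.2], [0.19, -0.02, -0.98]]
{'time': 0.1, 'joint_positions': array([ 1.60210409e+00,  3.59332605e-01,  1.11405284e-02, -3.28604364e-04,
       -1.22411439e+00, -2.88133208e-01]), 'qd': array([ 0.00062719, -0.00188439,  0.00126146,  0.0019056 ,  0.00059513,
       -0.00114494]), 'joint_efforts': array([ 1.37509596e-04, -5.84160447e+01,  2.93751454e+01,  7.01547682e+00,
        1.01305961e-02, -4.82365567e-05]), 'ee_pos': array([171.391148  , 652.69365133, 403.79701132]), 'tool_rot': array([ 3.14005698e+00, -1.32978235e-04, -2.56937231e-01]), 'ft_force': array([-0.09724547, -0.39894264,  0.00348486]), 'torque': array([-0.03877156, -0.02741526, -0.02622243]), 'gripper_force': 0.0, 'grip_width': 88.0549068829052}
```

View pics/side0.png

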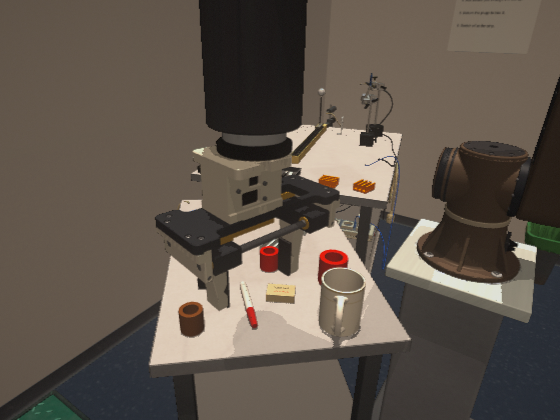

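View pics/top0.png

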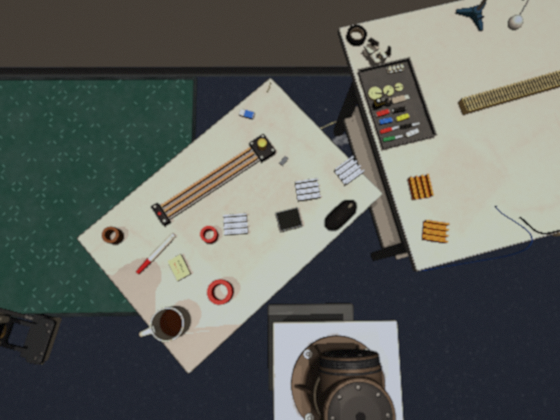

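Pixels, top picture: the rail runs from its plain end block at about (161,214) to the brass spigot on the terminal block at (261,147). Three plates lie fins up at (236,225), (307,189) and (349,170), and the black-up plate is at (289,218). The mouse is at (341,214), the fuse box at (180,267), and the marker near (155,253). The orange plates on the other table, at (420,187) and (435,231), are not meant.

Candidates for the sleeve are the red ring at (209,235), the red ring at (220,292) and the brown ring at (112,235). The one meant is (209,235), because it is the smaller red ring. I'll confirm that with a crop.

```bash
cat > h.py <<'E'
from cell import sensors, eyes, manip, finder
import cv2,numpy as np
def cal(n):
    c=eyes.get_calibration(n);return np.array([[c["fx"],0,c["cx"]],[0,c["fy"],c["cy"]],[0,0,1]]),np.array(c["R"]),np.array(c["t"]).ravel()
def w(px,z,n="top"):
    K,R,t=cal(n);px=np.atleast_2d(px).astype(float)
    d=(R.T@np.linalg.inv(K)@np.c_[px,np.ones(len(px))].T).T;o=-R.T@t
    return o+d*((z-o[2])/d[:,2])[:,None]
def proj(X,n="top"):
    K,R,t=cal(n);q=K@(R@np.atleast_2d(X).T+t[:,None]);return (q[:2]/q[2]).T
def rect(mask,z,n="top"):
    c=max(cv2.findContours(mask.astype(np.uint8),0,1)[0],key=cv2.contourArea)[:,0]
    return cv2.minAreaRect(w(c,z,n)[:,:2].astype(np.float32))
E
python3 - <<'E'
from h import *
np.set_printoptions(suppress=True,precision=1)
im=eyes.capture("top")
for q,z in(("plate_a_center",26),("plate_d_center",26),("sleeve_center",45),("rail_heater",28),("mouse",18),("marker",6),("fuse_box",18),("spigot_foot",61)):
    for d in finder.outline_of(q,"top"):
        if d["confidence"]>.3:
            r=rect(d["mask"],z);print(q,round(d["confidence"],2),np.round(d["location"]),np.round(r[0],1),np.round(r[1],1),round(r[2],1))
cv2.imwrite("pics/crop1.png",cv2.resize(im[90:340,80:400],None,fx=2.4,fy=2.4,interpolation=2))
E
```

```text
plate_a_center 0.64 [236. 220.] [400.7 257.7] [55.2 63.5] 3.5
plate_d_center 0.78 [290. 220.] [411.4 117.3] [52.6 61.7] 13.5
sleeve_center 0.8 [216. 292.] [228.6 291.6] [67.1 58.4] 89.3
sleeve_center 0.53 [207. 231.] [371.8 322.2] [47.7 40.9] 45.1
sleeve_center 0.51 [112. 238.] [372.5 564.5] [59.1 43.3] 89.3
rail_heater 0.69 [211. 180.] [521.8 312.9] [ 67.4 359.9] 34.0
mouse 0.58 [339. 213.] [425.5 -20. ] [ 51.3 107.7] 41.0
marker 0.84 [151. 258.] [326.  467.1] [ 18.8 126.9] 46.1
marker 0.42 [306. 187.] [495.9  64.7] [57.2 60.1] 9.9
fuse_box 0.71 [177. 267.] [291.2 401.4] [62.  40.5] 27.9
spigot_foot 0.95 [216. 181.] [512.9 308.9] [ 62.9 348.4] 34.1
spigot_foot 0.49 [154. 257.] [322.9 452.2] [ 16.2 125.8] 46.1
```

View pics/crop1.png

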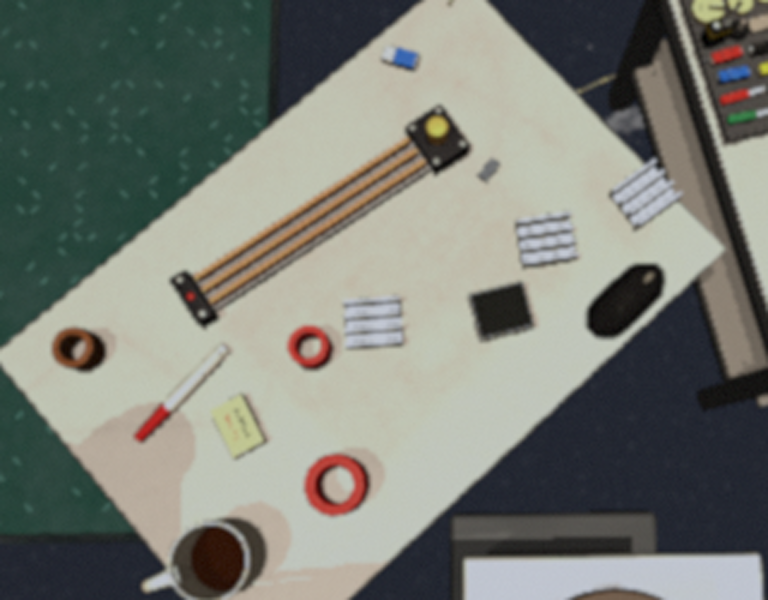

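The crop confirms it: the small red ring at crop (310,347), which is (209,235) in the full picture, is clearly smaller than the other red ring at (220,292). The third ring is brown. The four plates are as listed, and the blue and grey bits are small clutter. Next I'll fit the rail by colour.

```bash
cat >> h.py <<'E'
def rail(im):
    hsv=cv2.cvtColor(im,cv2.COLOR_BGR2HSV)
    m=cv2.inRange(hsv,(4,70,60),(17,255,255)); r0=np.zeros_like(m); r0[135:228,150:275]=255; m&=r0
    m=cv2.morphologyEx(m,cv2.MORPH_CLOSE,np.ones((5,5)))
    return m
E
python3 - <<'E'
from h import *
np.set_printoptions(suppress=True,precision=2)
im=eyes.capture("top")
m=rail(im);r=rect(m,28);print("copper",r)
hsv=cv2.cvtColor(im,cv2.COLOR_BGR2HSV)
y=cv2.inRange(hsv,(20,100,100),(35,255,255));y[:130]=0;y[165:]=0;y[:,:245]=0;y[:,280:]=0
v,u=np.nonzero(y);print("spig px",len(u),u.mean(),v.mean(),w([u.mean(),v.mean()],58))
for d in finder.outline_of("plate_b_center","top")+finder.outline_of("plate_c_center","top"):
    rr=rect(d["mask"],26);print(round(d["confidence"],2),np.round(d["location"]),rr)
ov=im.copy();ov[m>0]=(255,0,255);cv2.imwrite("pics/rail.png",cv2.resize(ov[120:240,140:290],None,fx=5,fy=5,interpolation=0))
E
```

```text
copper ((516.5081176757812, 324.3218994140625), (40.1230354309082, 286.5083312988281), 34.00297546386719)
spig px 70 261.62857142857143 142.24285714285713 [[613.55 184.69  58.  ]]
0.83 [347. 171.] ((542.0455932617188, -44.57231903076172), (56.63546371459961, 68.4056625366211), 36.68135452270508)
0.7 [438. 232.] ((376.75640869140625, -266.5565185546875), (69.0427017211914, 56.730159759521484), 80.75948333740234)
0.66 [419. 188.] ((495.4753723144531, -236.0852813720703), (65.56465148925781, 60.16046905517578), 9.159000396728516)
0.79 [307. 191.] ((490.2612609863281, 65.24714660644531), (58.69838333129883, 67.73440551757812), 8.481450080871582)
```

View pics/rail.png

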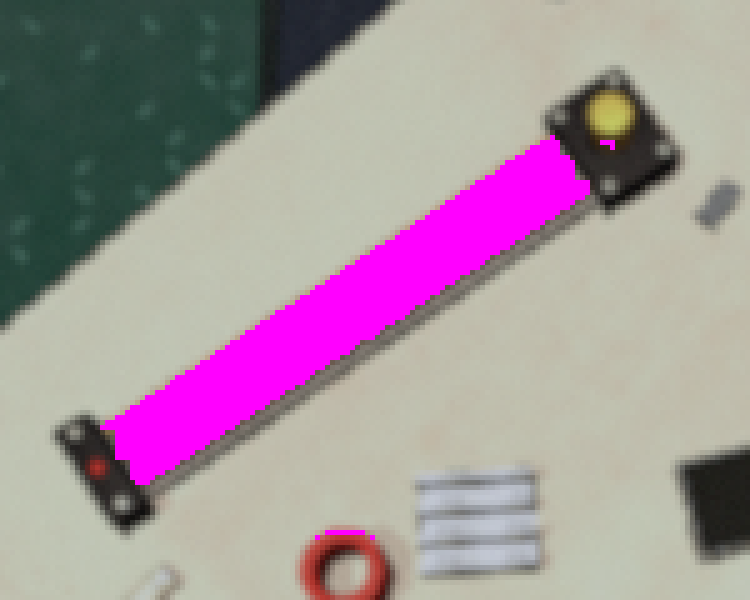

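The magenta mask covers the copper fins between the end blocks, giving a rail centre of about (517.5,325), with +x pointing at -56° towards the spigot. Plate D comes first, because it is already black up.

```bash
cat >> h.py <<'E'
from scipy.linalg import logm,expm
from scipy.spatial.transform import Rotation as Ro
C=np.array([517.7,325.2]);RX=np.array([.559,-.829]);RY=np.array([.829,.559])
def cur():
    s=sensors.state();T=np.eye(4);T[:3,:3]=Ro.from_euler("xyz",s["tool_rot"]).as_matrix();T[:3,3]=s["ee_pos"];return T,s
def to(g,tilt,yaw):
    "grasp point g (mm), tilt about tool y (deg), yaw of tool x (deg): prints N equal rows"
    T,s=cur();R=Ro.from_euler("z",yaw,degrees=True)*Ro.from_euler("x",180,degrees=True)*Ro.from_euler("y",tilt,degrees=True)
    B=np.eye(4);B[:3,:3]=R.as_matrix();B[:3,3]=np.array(g,float)-159*B[:3,2]
    D=np.linalg.inv(T)@B;rv=np.degrees(Ro.from_matrix(D[:3,:3]).as_rotvec())
    N=int(max(np.ceil(np.linalg.norm(D[:3,3])/33),np.ceil(np.linalg.norm(rv)/6.5),1))
    P=np.real(expm(logm(D)/N));r=np.degrees(Ro.from_matrix(P[:3,:3]).as_rotvec())
    print("N",N,"row",np.round(P[:3,3]/10,2).tolist(),np.round(r,2).tolist(),"| total cm",np.round(D[:3,3]/10,2).tolist(),"rot",np.round(rv,1).tolist())
def rep():
    T,s=cur();g=T[:3,3]+159*T[:3,2];z=T[:3,2];x=T[:3,0]
    print("t",round(s["time"],1),"grasp",g.round(1),"tilt",round(np.degrees(np.arctan2(-x[2]*-1,-z[2])),1),"xaxis",x.round(3),"yaw",round(np.degrees(np.arctan2(x[1],x[0])),1),"F",np.round(s["ft_force"],1),"w",round(s["grip_width"],1),"gf",round(s["gripper_force"],1),"q",np.round(s["joint_positions"],2))
E
python3 -c "
from h import *
to((411.4,117.3,130),0,-76.5)"
```

```text
N 19 row [3.01, 1.21, 0.61] [-0.0, 0.0, 3.25] | total cm [36.81, 45.7, 11.57] rot [-0.0, 0.0, 61.8]
```

```bash
python3 -m inch '[[[0,3.01,1.21,0.61,0,0,3.25],[0,3.01,1.21,0.61,0,0,3.25],[0,3.01,1.21,0.61,0,0,3.25],[0,3.01,1.21,0.61,0,0,3.25],[0,3.01,1.21,0.61,0,0,3.25],[0,3.01,1.21,0.61,0,0,3.25],[0,3.01,1.21,0.61,0,0,3.25],[0,3.01,1.21,0.61,0,0,3.25],[0,3.01,1.21,0.61,0,0,3.25],[0,3.01,1.21,0.61,0,0,3.25]]]' 20
python3 -m inch '[[[0,3.01,1.21,0.61,0,0,3.25],[0,3.01,1.21,0.61,0,0,3.25],[0,3.01,1.21,0.61,0,0,3.25],[0,3.01,1.21,0.61,0,0,3.25],[0,3.01,1.21,0.61,0,0,3.25],[0,3.01,1.21,0.61,0,0,3.25],[0,3.01,1.21,0.61,0,0,3.25],[0,3.01,1.21,0.61,0,0,3.25],[0,3.01,1.21,0.61,0,0,3.25],[0,0,0,0,0,0,0]]]'
python3 -c "
from h import *
rep();to((411.4,117.3,130),0,-76.5);to((411.4,117.3,22),0,-76.5)
cv2.imwrite('pics/t1.png',eyes.capture('top')[100:300,200:400].repeat(3,0).repeat(3,1))"
```

```text
time: 1.53
ee_pos: [372.6, 401.8, 343.5]
tool_rot: [-3.141, 0.0, -0.827]
ft_force: [1.0, 0.6, 0.4]
grip_width: 87.4
gripper_force: 0.0
time: 2.37
ee_pos: [409.6, 112.6, 287.5]
tool_rot: [3.138, -0.001, -1.341]
ft_force: [-1.0, -0.2, -1.7]
grip_width: 87.8
gripper_force: 0.0
t 2.4 grasp [409.1 112.4 128.5] tilt 0.0 xaxis [ 0.228 -0.974  0.001] yaw -76.8 F [-1.  -0.2 -1.7] w 87.8 gf 0.0 q [ 0.74  0.06 -0.68 -0.   -0.84 -0.51]
N 1 row [-0.41, -0.29, -0.15] [0.19, -0.05, -0.35] | total cm [-0.41, -0.29, -0.15] rot [0.2, -0.0, -0.3]
N 4 row [-0.1, -0.08, 2.66] [0.05, -0.01, -0.09] | total cm [-0.42, -0.32, 10.65] rot [0.2, -0.0, -0.3]
```

View pics/t1.png

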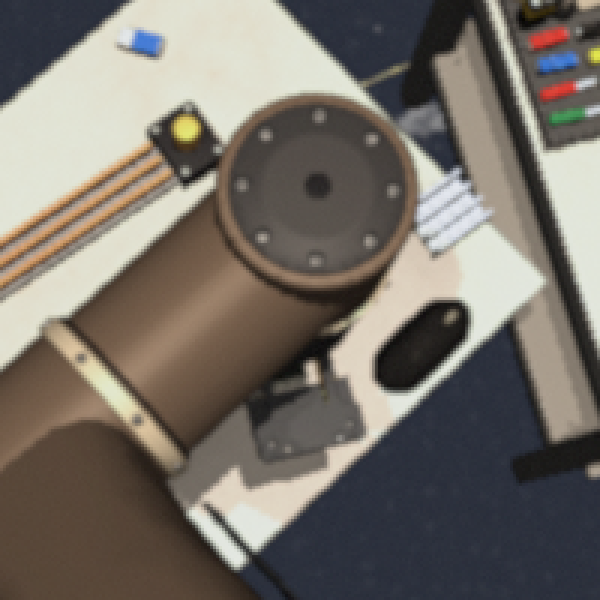

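The arm hides plate D in the top view, and the gripper is above it. Descending to grip it.

```bash
python3 -m inch '[[[0,-0.2,-0.1,1,0,0,-0.1],[0,-0.1,-0.1,2.5,0,0,-0.1],[0,-0.1,-0.1,2.5,0,0,-0.1],[0,0,0,2.5,0,0,0],[0,0,0,2,0,0,0],[0,0,0,0,0,0,0],[0,0,0,0,0,0,0]]]'
python3 -c "
from h import *
rep();to((411.4,117.3,22),0,-76.5)
cv2.imwrite('pics/s1.png',eyes.capture('side')[120:340,140:400].repeat(3,0).repeat(3,1)[:600])"
```

```text
time: 3.0
ee_pos: [413.6, 122.2, 183.5]
tool_rot: [3.14, -0.001, -1.328]
ft_force: [0.3, 1.0, 0.5]
grip_width: 87.0
gripper_force: 0.0
t 3.0 grasp [413.4 121.9  24.5] tilt 0.1 xaxis [ 0.24  -0.971  0.001] yaw -76.1 F [0.3 1.  0.5] w 87.0 gf 0.0 q [ 0.75  0.25 -0.78  0.   -0.54 -0.51]
N 1 row [0.42, 0.33, 0.25] [0.11, -0.07, 0.4] | total cm [0.42, 0.33, 0.25] rot [0.1, -0.1, 0.4]
```

View pics/s1.png

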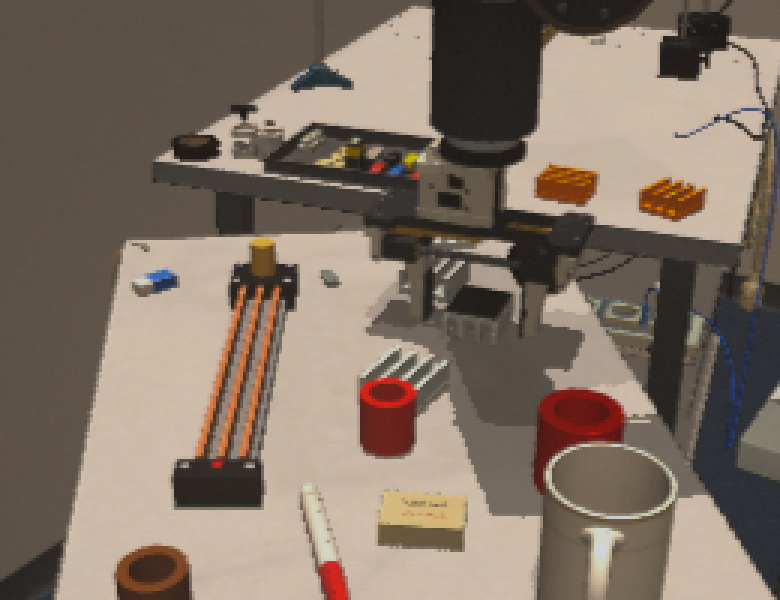

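Plate D sits at about (480,312) in this crop, between the open fingers. Gripping and lifting.

```bash
python3 -m inch '[[[0,0.4,0.3,0.2,0,0,0.4],[0,0,0,0,0,0,0],[255,0,0,0,0,0,0],[255,0,0,0,0,0,0],[255,0,0,0,0,0,0],[255,0,0,0,0,0,0],[255,0,0,0,0,0,0],[255,0,0,0,0,0,0],[255,0,0,0,0,0,0],[255,0,0,0,0,0,0]]]' 25
python3 -m inch '[[[255,0,0,-1,0,0,0],[255,0,0,-2,0,0,0],[255,0,0,-2.5,0,0,0],[255,0,0,-2.5,0,0,0],[255,0,0,-1.8,0,0,0],[255,0,0,0,0,0,0],[255,0,0,0,0,0,0],[255,0,0,0,0,0,0]]]'
python3 -c "
from h import *
rep();p=C+105*RX;print(p);to((*p,120),0,-56)"
```

```text
time: 3.88
ee_pos: [411.6, 117.2, 181.8]
tool_rot: [-3.141, 0.0, -1.336]
ft_force: [-0.2, 0.1, 1.7]
grip_width: 51.9
gripper_force: 25.0
time: 4.55
ee_pos: [411.1, 116.8, 279.1]
tool_rot: [3.141, -0.0, -1.337]
ft_force: [0.5, -0.5, -1.5]
grip_width: 52.3
gripper_force: 25.0
t 4.5 grasp [410.9 116.8 120.1] tilt 0.0 xaxis [ 0.232 -0.973  0.   ] yaw -76.6 F [ 0.5 -0.5 -1.5] w 52.3 gf 25.0 q [ 0.74  0.08 -0.68 -0.   -0.81 -0.51]
[576.395 238.155]
N 7 row [-0.71, -2.86, -0.0] [0.01, 0.0, -2.94] | total cm [-7.97, -18.9, -0.01] rot [0.1, 0.0, -20.6]
```

```bash
python3 -m inch '[[[255,-0.71,-2.86,0,0,0,-2.94],[255,-0.71,-2.86,0,0,0,-2.94],[255,-0.71,-2.86,0,0,0,-2.94],[255,-0.71,-2.86,0,0,0,-2.94],[255,-0.71,-2.86,0,0,0,-2.94],[255,-0.71,-2.86,0,0,0,-2.94],[255,-0.71,-2.86,0,0,0,-2.94],[255,0,0,0,0,0,0],[255,0,0,0,0,0,0]]]'
python3 -m inch '[[[255,0,0,1.5,0,0,0],[255,0,0,2,0,0,0],[255,0,0,1.5,0,0,0],[255,0,0,0,0,0,0],[255,0,0,0,0,0,0],[255,0,0,0,0,0,0],[255,0,0,0,0,0,0]]]'
python3 -c "
from h import *
rep();p=C+105*RX;to((*p,65),0,-56)
a=eyes.capture('side')[170:310,170:300].repeat(4,0).repeat(4,1);b=eyes.capture('top')[100:240,200:270].repeat(4,0).repeat(4,1)
cv2.imwrite('pics/s2.png',np.hstack([a,b]))"
```

```text
time: 5.3
ee_pos: [577.4, 238.9, 276.8]
tool_rot: [3.137, -0.0, -0.977]
ft_force: [-1.2, -1.0, -1.5]
grip_width: 52.0
gripper_force: 25.0
time: 5.88
ee_pos: [577.3, 238.4, 230.8]
tool_rot: [-3.14, -0.0, -0.977]
ft_force: [-0.1, 0.4, -0.8]
grip_width: 52.0
gripper_force: 25.0
t 5.9 grasp [577.5 238.5  71.8] tilt 0.0 xaxis [ 0.559 -0.829  0.   ] yaw -56.0 F [-0.1  0.4 -0.8] w 52.0 gf 25.0 q [ 0.7   0.43 -0.31  0.   -0.83 -0.11]
N 1 row [-0.03, 0.09, 0.68] [-0.08, -0.0, 0.02] | total cm [-0.03, 0.09, 0.68] rot [-0.1, -0.0, 0.0]
```

View pics/s2.png

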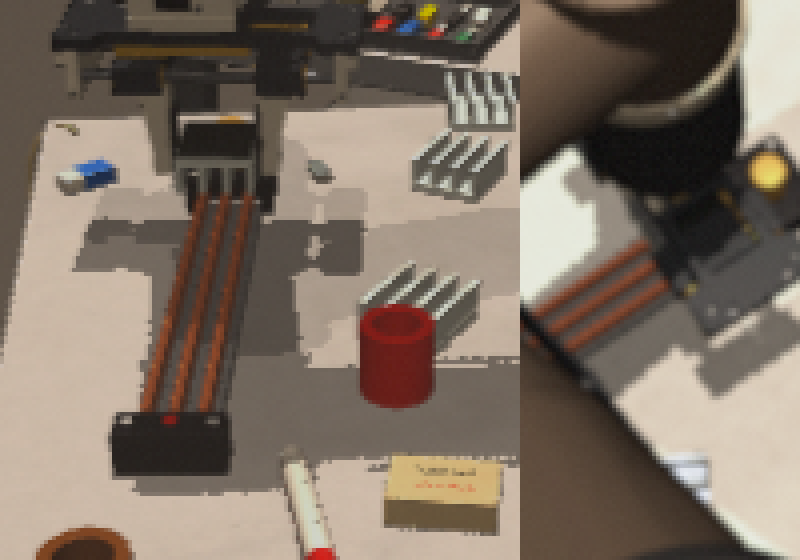

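The side crop looks along the rail, with the plate above the rail's far end and its four fins at about (215,183). I'll check the rail line with the side camera too, then lower.

```bash
python3 - <<'E'
from h import *
im=eyes.capture('side');hsv=cv2.cvtColor(im,cv2.COLOR_BGR2HSV)
m=cv2.inRange(hsv,(3,90,50),(17,255,255));
for row in range(222,268,5):
    c=np.nonzero(m[row,200:240])[0]+200
    g=np.split(c,np.nonzero(np.diff(c)>1)[0]+1)
    ms=[q.mean() for q in g if len(q)>=2]
    if len(ms)==3:
        X=w([[q,row] for q in ms],27,"side")[:,:2]-C
        print(row,np.round(X@RX,0),np.round(X@RY,1))
E
python3 -m inch '[[[255,0,0.05,1,0,0,0],[255,0,0.05,0.8,0,0,0],[255,0,0,0.4,0,0,0],[255,0,0,0.3,0,0,0],[255,0,0,0.3,0,0,0],[255,0,0,0,0,0,0],[255,0,0,0,0,0,0]]]'
python3 -c "
from h import *
rep()"
```

```text
222 [96. 96. 97.] [ 14.3  -1.9 -16.7]
227 [67. 67. 67.] [ 13.3  -2.4 -16.8]
232 [39. 39. 39.] [ 12.4  -0.3 -17. ]
237 [12. 12. 13.] [ 14.1  -0.9 -17.1]
242 [-13. -13. -13.] [ 13.3  -1.4 -16. ]
247 [-37. -37. -37.] [ 12.4  -1.8 -16.1]
252 [-60. -60. -60.] [ 14.   -2.3 -16.3]
257 [-82. -82. -82.] [ 13.2  -0.5 -16.4]
262 [-103. -103. -103.] [ 14.6  -0.9 -16.5]
267 [-124. -123. -123.] [ 13.9  -1.4 -16.6]
time: 6.62
ee_pos: [576.3, 237.7, 201.5]
tool_rot: [3.141, -0.0, -0.977]
ft_force: [1.1, 0.7, -1.3]
grip_width: 51.9
gripper_force: 25.0
t 6.6 grasp [576.3 237.7  42.5] tilt 0.0 xaxis [ 0.559 -0.829  0.   ] yaw -56.0 F [ 1.1  0.7 -1.3] w 51.9 gf 25.0 q [ 0.7   0.47 -0.34  0.   -0.77 -0.11]
```

No contact force at z 42.5, below fin-top height (50), so the fins have entered. I'll push home until the force rises.

```bash
python3 -m inch '[[[255,0,0,0.3,0,0,0],[255,0,0,0.3,0,0,0],[255,0,0,0.2,0,0,0],[255,0,0,0,0,0,0],[255,0,0,0,0,0,0]]]'
python3 -m inch '[[[255,0,0,0.1,0,0,0],[255,0,0,0.1,0,0,0],[255,0,0,0,0,0,0],[255,0,0,0,0,0,0]]]'
python3 -c "
from h import *
rep()"
```

```text
time: 7.03
ee_pos: [576.3, 237.8, 193.9]
tool_rot: [-3.141, -0.0, -0.977]
ft_force: [-1.1, 1.0, 0.8]
grip_width: 51.8
gripper_force: 25.0
time: 7.37
ee_pos: [576.2, 237.7, 193.8]
tool_rot: [-3.141, -0.0, -0.977]
ft_force: [-7.5, -1.5, 17.2]
grip_width: 52.1
gripper_force: 25.0
t 7.4 grasp [576.3 237.8  34.8] tilt 0.0 xaxis [ 0.56  -0.829  0.   ] yaw -56.0 F [-7.5 -1.5 17.2] w 52.1 gf 25.0 q [ 0.7   0.48 -0.34  0.   -0.75 -0.11]
```

The fins are home: the force rises at z 34.8, where 34 was expected. Releasing, lifting and heading for plate P1 with the -30° grasp tilt.

```bash
python3 -m inch '[[[255,0,0,-0.2,0,0,0],[0,0,0,0,0,0,0],[0,0,0,0,0,0,0],[0,0,0,0,0,0,0],[0,0,0,0,0,0,0],[0,0,0,0,0,0,0],[0,0,0,-1,0,0,0],[0,0,0,-2,0,0,0],[0,0,0,-3,0,0,0],[0,0,0,-3,0,0,0]]]'
python3 -c "
from h import *
rep();to((401.6,243.7,110),-30,-86.5)"
```

```text
time: 8.2
ee_pos: [576.1, 237.5, 284.7]
tool_rot: [3.14, -0.0, -0.977]
ft_force: [0.1, -0.2, 0.3]
grip_width: 87.4
gripper_force: 0.0
t 8.2 grasp [575.8 237.3 125.7] tilt 0.0 xaxis [ 0.559 -0.829  0.   ] yaw -56.0 F [ 0.1 -0.2  0.3] w 87.4 gf 0.0 q [ 0.7   0.37 -0.26  0.   -0.94 -0.11]
N 7 row [0.21, 2.69, 0.44] [1.16, -4.19, 4.26] | total cm [-3.43, 18.14, 3.73] rot [8.1, -29.3, 29.8]
```

```bash
python3 -m inch '[[[0,0.21,2.69,0.44,1.16,-4.19,4.26],[0,0.21,2.69,0.44,1.16,-4.19,4.26],[0,0.21,2.69,0.44,1.16,-4.19,4.26],[0,0.21,2.69,0.44,1.16,-4.19,4.26],[0,0.21,2.69,0.44,1.16,-4.19,4.26],[0,0.21,2.69,0.44,1.16,-4.19,4.26],[0,0.21,2.69,0.44,1.16,-4.19,4.26],[0,0,0,0,0,0,0],[0,0,0,0,0,0,0],[0,0,0,0,0,0,0]]]'
python3 - <<'E'
from h import *
rep();to((401.6,243.7,110),-30,-86.5)
a=eyes.capture('side');b=eyes.capture('top')
for d in finder.outline_of("plate_a_center","side"):
    r=rect(d["mask"],13,"side");print(round(d["confidence"],2),np.round(d["location"]),np.round(r[0],0))
for d in finder.outline_of("plate_a_center","top"):
    r=rect(d["mask"],26,"top");print(round(d["confidence"],2),np.round(d["location"]),np.round(r[0],0),np.round(r[1]),round(r[2]))
cv2.imwrite('pics/s3.png',np.hstack([a[120:320,140:340].repeat(3,0).repeat(3,1),b[120:320,200:266].repeat(3,0).repeat(3,1)]))
E
```

```text
time: 9.03
ee_pos: [407.4, 165.0, 247.3]
tool_rot: [-3.137, 0.525, -1.507]
ft_force: [0.7, -0.4, 0.1]
grip_width: 87.9
gripper_force: 0.0
t 9.0 grasp [403.  244.5 109.7] tilt -30.1 xaxis [ 0.055 -0.864 -0.501] yaw -86.4 F [ 0.7 -0.4  0.1] w 87.9 gf 0.0 q [ 0.52  0.15 -0.49 -0.68 -0.8  -0.01]
N 1 row [0.03, 0.09, -0.06] [-0.19, 0.07, 0.12] | total cm [0.03, 0.09, -0.06] rot [-0.2, 0.1, 0.1]
0.53 [278. 242.] [403. 251.]
0.31 [226. 218.] [598. 213.]
```

View pics/s3.png

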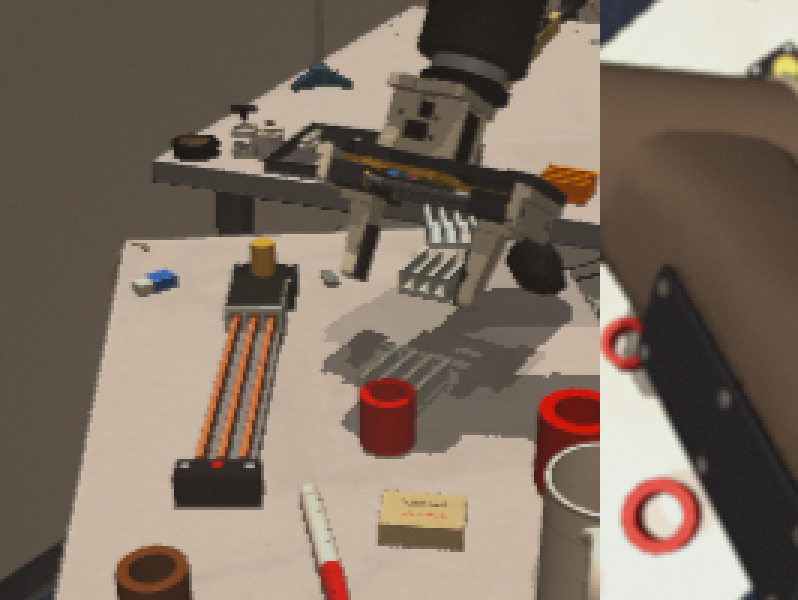

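Plate D sits on the far end of the rail at crop (255,315). P1 is behind the sleeve at crop (405,375), as expected. Descending straight down and gripping.

```bash
python3 -m inch '[[[0,0.8,0.05,1.3,0,0,0],[0,1.3,0.05,2.2,0,0,0],[0,1.3,0,2.2,0,0,0],[0,0.93,0,1.65,0,0,0],[0,0,0,0,0,0,0],[0,0,0,0,0,0,0]]]'
python3 -c "
from h import *
rep()"
python3 -m inch '[[[255,0,0,0,0,0,0],[255,0,0,0,0,0,0],[255,0,0,0,0,0,0],[255,0,0,0,0,0,0],[255,0,0,0,0,0,0],[255,0,0,0,0,0,0],[255,0,0,0,0,0,0],[255,0,0,0,0,0,0]]]' 30
python3 -m inch '[[[255,-0.5,0,-0.86,0,0,0],[255,-1,0,-1.73,0,0,0],[255,-1.5,0,-2.6,0,0,0],[255,-1.5,0,-2.6,0,0,0],[255,0,0,0,0,0,0],[255,0,0,0,0,0,0]]]'
python3 -c "
from h import *
rep();to((452,212,110),-30,-56);to((452,212,110),60,-56)"
```

```text
time: 9.73
ee_pos: [406.2, 164.5, 159.9]
tool_rot: [3.141, 0.524, -1.51]
ft_force: [-0.5, -0.6, 1.1]
grip_width: 87.7
gripper_force: 0.0
t 9.7 grasp [401.3 243.9  22.2] tilt -30.0 xaxis [ 0.053 -0.864 -0.5  ] yaw -86.5 F [-0.5 -0.6  1.1] w 87.7 gf 0.0 q [ 0.48  0.32 -0.52 -0.81 -0.68  0.22]
time: 10.4
ee_pos: [405.9, 164.4, 161.3]
tool_rot: [-3.139, 0.525, -1.509]
ft_force: [-0.2, -0.7, 2.4]
grip_width: 52.1
gripper_force: 30.0
time: 10.9
ee_pos: [405.7, 164.4, 252.6]
tool_rot: [-3.135, 0.527, -1.507]
ft_force: [-0.6, 0.9, -2.0]
grip_width: 51.9
gripper_force: 30.0
t 10.9 grasp [401.5 244.2 115.2] tilt -30.2 xaxis [ 0.055 -0.863 -0.503] yaw -86.3 F [-0.6  0.9 -2. ] w 51.9 gf 30.0 q [ 0.52  0.14 -0.49 -0.67 -0.8  -0.02]
N 5 row [0.79, -1.67, -0.34] [-3.11, 0.02, -5.25] | total cm [2.33, -8.95, -0.73] rot [-15.6, 0.1, -26.2]
N 15 row [-1.29, -0.07, 0.21] [0.56, 5.85, -2.18] | total cm [-10.95, 2.11, 13.66] rot [8.4, 87.8, -32.8]
```

```bash
python3 -m inch '[[[255,-1.29,-0.07,0.21,0.56,5.85,-2.18],[255,-1.29,-0.07,0.21,0.56,5.85,-2.18],[255,-1.29,-0.07,0.21,0.56,5.85,-2.18],[255,-1.29,-0.07,0.21,0.56,5.85,-2.18],[255,-1.29,-0.07,0.21,0.56,5.85,-2.18],[255,-1.29,-0.07,0.21,0.56,5.85,-2.18],[255,-1.29,-0.07,0.21,0.56,5.85,-2.18],[255,-1.29,-0.07,0.21,0.56,5.85,-2.18]]]'
python3 -m inch '[[[255,-1.29,-0.07,0.21,0.56,5.85,-2.18],[255,-1.29,-0.07,0.21,0.56,5.85,-2.18],[255,-1.29,-0.07,0.21,0.56,5.85,-2.18],[255,-1.29,-0.07,0.21,0.56,5.85,-2.18],[255,-1.29,-0.07,0.21,0.56,5.85,-2.18],[255,-1.29,-0.07,0.21,0.56,5.85,-2.18],[255,-1.29,-0.07,0.21,0.56,5.85,-2.18],[255,0,0,0,0,0,0],[255,0,0,0,0,0,0]]]'
python3 - <<'E'
from h import *
rep();to((452,212,110),60,-56);to((452,212,50),60,-56)
a=eyes.capture('side')
cv2.imwrite('pics/s4.png',a[120:320,140:400].repeat(3,0).repeat(3,1))
E
```

```text
time: 11.57
ee_pos: [393.3, 265.5, 250.4]
tool_rot: [-3.027, -0.318, -1.256]
ft_force: [0.7, -0.6, -1.0]
grip_width: 52.1
gripper_force: 30.0
time: 12.32
ee_pos: [375.1, 325.4, 186.0]
tool_rot: [3.126, -1.047, -0.965]
ft_force: [0.4, -0.2, -0.9]
grip_width: 52.0
gripper_force: 30.0
t 12.3 grasp [451.4 210.7 106.6] tilt 60.0 xaxis [ 0.284 -0.411  0.866] yaw -55.3 F [ 0.4 -0.2 -0.9] w 52.0 gf 30.0 q [ 1.28  0.54 -0.85  0.81 -1.17 -1.41]
N 1 row [0.27, -0.03, -0.23] [0.32, -0.02, 0.34] | total cm [0.27, -0.03, -0.23] rot [0.3, -0.0, 0.3]
N 2 row [-2.46, -0.03, 1.38] [0.16, -0.01, 0.17] | total cm [-4.93, -0.08, 2.76] rot [0.3, -0.0, 0.3]
```

View pics/s4.png

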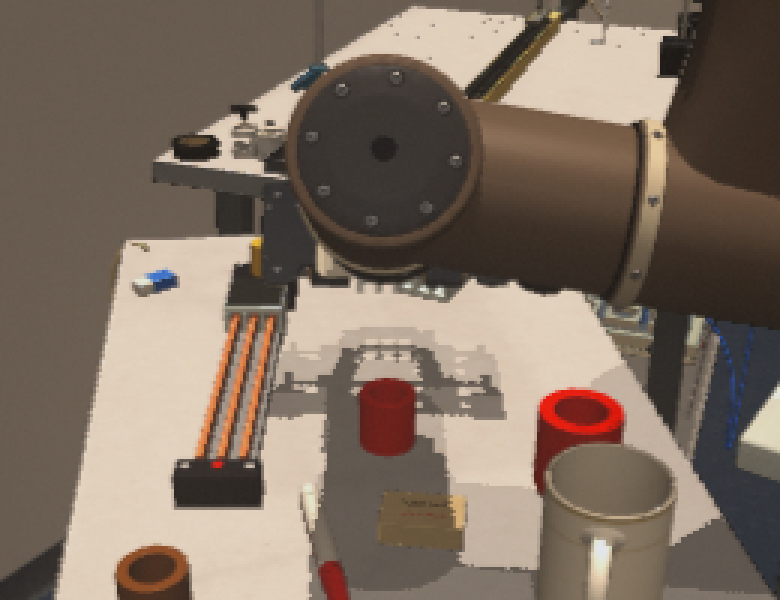

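The big wrist joint hides the plate from the side camera. Its shadow shows nothing tall below it, and only the sleeve is near, under the wrist. Lowering to stand the plate on its short end.

```bash
python3 -m inch '[[[255,-1,0,0.58,0.3,0,0.3],[255,-1.7,0,1,0,0,0],[255,-1.7,0,0.98,0,0,0],[255,-0.4,0,0.22,0,0,0],[255,0,0,0,0,0,0],[255,0,0,0,0,0,0]]]'
python3 -m inch '[[[255,-0.17,0,0.1,0,0,0],[255,-0.17,0,0.1,0,0,0],[255,0,0,0,0,0,0],[255,0,0,0,0,0,0]]]'
python3 -c "
from h import *
rep()"
```

```text
time: 12.87
ee_pos: [375.9, 325.6, 133.8]
tool_rot: [-3.132, -1.045, -0.986]
ft_force: [0.8, 0.7, -2.1]
grip_width: 51.9
gripper_force: 30.0
time: 13.2
ee_pos: [375.7, 325.9, 129.2]
tool_rot: [-3.133, -1.046, -0.985]
ft_force: [-0.3, 0.4, -1.7]
grip_width: 52.4
gripper_force: 30.0
t 13.2 grasp [453.  212.1  49.6] tilt 59.9 xaxis [ 0.277 -0.417  0.865] yaw -56.4 F [-0.3  0.4 -1.7] w 52.4 gf 30.0 q [ 1.26  0.63 -0.88  0.88 -1.08 -1.52]
```

```bash
python3 -m inch '[[[255,-0.17,0,0.1,0,0,0],[255,-0.09,0,0.05,0,0,0],[255,0,0,0,0,0,0],[255,0,0,0,0,0,0]]]'
python3 -m inch '[[[255,-0.09,0,0.05,0,0,0],[255,0,0,0,0,0,0],[255,0,0,0,0,0,0]]]'
python3 -m inch '[[[255,-0.09,0,0.05,0,0,0],[255,0,0,0,0,0,0],[255,0,0,0,0,0,0]]]'
python3 -c "
from h import *
rep()"
```

```text
time: 13.53
ee_pos: [375.6, 325.8, 125.7]
tool_rot: [-3.134, -1.047, -0.983]
ft_force: [-0.6, 0.1, -1.4]
grip_width: 51.8
gripper_force: 30.0
time: 13.78
ee_pos: [375.7, 325.8, 124.7]
tool_rot: [-3.134, -1.047, -0.984]
ft_force: [-0.5, 0.1, -1.1]
grip_width: 51.5
gripper_force: 30.0
time: 14.03
ee_pos: [375.6, 325.9, 123.7]
tool_rot: [-3.134, -1.047, -0.984]
ft_force: [0.1, -0.6, -1.1]
grip_width: 51.8
gripper_force: 30.0
t 14.0 grasp [452.9 211.9  44.1] tilt 60.0 xaxis [ 0.277 -0.417  0.866] yaw -56.4 F [ 0.1 -0.6 -1.1] w 51.8 gf 30.0 q [ 1.26  0.64 -0.88  0.89 -1.08 -1.53]
```

```bash
python3 -m inch '[[[255,-0.13,0,0.075,0,0,0],[255,0,0,0,0,0,0],[255,0,0,0,0,0,0]]]'|grep -E "ee_pos|ft_f"
python3 -m inch '[[[255,-0.13,0,0.075,0,0,0],[255,0,0,0,0,0,0],[255,0,0,0,0,0,0]]]'|grep -E "ee_pos|ft_f"
python3 -m inch '[[[255,-0.09,0,0.05,0,0,0],[255,0,0,0,0,0,0],[255,0,0,0,0,0,0]]]'|grep -E "ee_pos|ft_f"
```

```text
ee_pos: [375.7, 325.9, 122.9]
ft_force: [-2.7, 1.2, 6.3]
ee_pos: [375.7, 325.9, 122.3]
ft_force: [-6.2, 3.0, 14.6]
ee_pos: [375.6, 326.0, 122.0]
ft_force: [-9.2, 4.5, 22.9]
```

```bash
python3 -m inch '[[[255,0.17,0,-0.1,0,0,0],[255,0,0,0,0,0,0],[255,0,0,0,0,0,0],[0,0,0,0,0,0,0],[0,0,0,0,0,0,0],[0,0,0,0,0,0,0],[0,0,0,0,0,0,0],[0,0,0,0,0,0,0],[0,0,0,0,0,0,0]]]'
python3 -m inch '[[[0,0,0,-1,0,0,0],[0,0,0,-2,0,0,0],[0,0,0,-3,0,0,0],[0,0,0,-3,0,0,0],[0,2,0,-1,0,0,0],[0,2.6,0,-1.5,0,0,0],[0,2.6,0,-1.5,0,0,0],[0,0,0,0,0,0,0],[0,0,0,0,0,0,0]]]'
python3 - <<'E'
from h import *
rep();to((458,204,160),0,-56.4);
a=eyes.capture('side');b=eyes.capture('top')
for n in ("side","top"):
  for d in finder.outline_of("plate_a_center",n):
    r=rect(d["mask"],31,n);print(n,round(d["confidence"],2),np.round(d["location"]),np.round(r[0],0),np.round(r[1]),round(r[2]))
cv2.imwrite('pics/s5.png',np.hstack([a[150:350,140:270].repeat(3,0).repeat(3,1),b[100:300,200:330].repeat(3,0).repeat(3,1)]))
E
```

```text
time: 15.53
ee_pos: [375.7, 325.8, 121.6]
tool_rot: [-3.134, -1.047, -0.983]
ft_force: [-0.5, 0.4, 0.5]
grip_width: 85.1
gripper_force: 0.0
time: 16.28
ee_pos: [332.3, 389.3, 250.5]
tool_rot: [-3.129, -1.044, -0.988]
ft_force: [-0.5, 0.0, -0.4]
grip_width: 87.6
gripper_force: 0.0
t 16.3 grasp [409.6 275.7 170.5] tilt 59.8 xaxis [ 0.277 -0.42   0.864] yaw -56.6 F [-0.5  0.  -0.4] w 87.6 gf 0.0 q [ 1.42  0.48 -0.7   0.65 -1.35 -1.31]
N 10 row [2.36, -0.02, 0.67] [-0.06, -5.98, 0.02] | total cm [17.18, -0.09, 15.91] rot [-0.6, -59.8, 0.2]
side 0.68 [266. 223.] [462. 198.] [ 56. 134.] 35
side 0.55 [284. 211.] [475. 100.] [68. 98.] 8
top 0.53 [253. 202.] [460. 205.] [62. 28.] 33
```

View pics/s5.png

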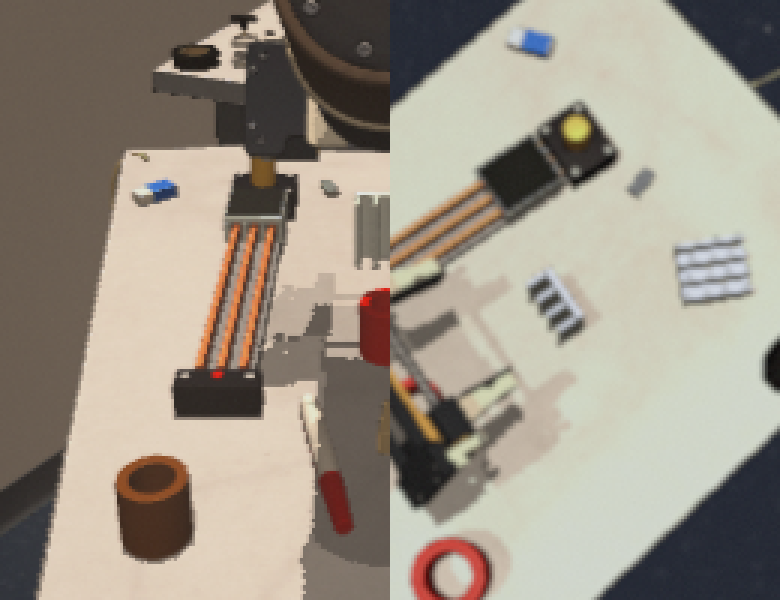

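P1 stands on its end at top-crop (558,305), world about (459,204.5), with its black flat side towards the spigot and its fins towards the free end. D is flush on the rail at crop (520,172). Swinging over to the other side.

```bash
python3 -m inch '[[[0,2.36,0,0.67,0,-5.98,0],[0,2.36,0,0.67,0,-5.98,0],[0,2.36,0,0.67,0,-5.98,0],[0,2.36,0,0.67,0,-5.98,0],[0,2.36,0,0.67,0,-5.98,0],[0,2.36,0,0.67,0,-5.98,0],[0,2.36,0,0.67,0,-5.98,0],[0,2.36,0,0.67,0,-5.98,0],[0,2.36,0,0.67,0,-5.98,0],[0,2.36,0,0.67,0,-5.98,0]]]'|grep ee
python3 -m inch '[[[0,0,0,0,0,0,0],[0,0,0,0,0,0,0]]]'|grep ee
python3 -c "
from h import *
rep();to((498.5,145.6,140),-60,-56.4)"
```

```text
ee_pos: [457.7, 202.4, 318.5]
ee_pos: [458.6, 201.4, 317.7]
t 17.5 grasp [459.2 201.2 158.7] tilt 0.2 xaxis [ 0.555 -0.832  0.003] yaw -56.3 F [ 0.5 -0.   0.9] w 87.8 gf 0.0 q [ 0.81  0.15 -0.49  0.   -0.93 -0.22]
N 10 row [2.39, -0.02, -0.06] [-0.01, -6.02, 0.02] | total cm [20.6, -0.17, 9.89] rot [-0.1, -60.2, 0.2]
```

```bash
python3 -m inch '[[[0,2.39,0,-0.06,0,-6.02,0],[0,2.39,0,-0.06,0,-6.02,0],[0,2.39,0,-0.06,0,-6.02,0],[0,2.39,0,-0.06,0,-6.02,0],[0,2.39,0,-0.06,0,-6.02,0],[0,2.39,0,-0.06,0,-6.02,0],[0,2.39,0,-0.06,0,-6.02,0],[0,2.39,0,-0.06,0,-6.02,0],[0,2.39,0,-0.06,0,-6.02,0],[0,2.39,0,-0.06,0,-6.02,0]]]'|grep ee
python3 -m inch '[[[0,1.2,0,0.7,0,0,0],[0,2.4,0,1.4,0,0,0],[0,1.25,0,0.7,0,0,0],[0,0,0,0,0,0,0],[0,0,0,0,0,0,0]]]'|grep ee
python3 -c "
from h import *
rep();to((460,203,44),-60,-56.4)"
```

```text
ee_pos: [573.3, 32.3, 218.8]
ee_pos: [572.7, 33.9, 163.6]
t 18.7 grasp [495.3 147.9  84.2] tilt -60.0 xaxis [ 0.28  -0.413 -0.866] yaw -55.8 F [-0.4  0.  -0.1] w 87.2 gf 0.0 q [ 0.03  0.7   0.04 -0.82 -1.63  0.84]
N 3 row [0.07, -0.01, 2.56] [0.16, 0.02, 0.1] | total cm [0.2, -0.04, 7.68] rot [0.5, 0.0, 0.3]
```

```bash
python3 -m inch '[[[0,0.1,0,1.5,0.2,0,0.1],[0,0.1,0,2.2,0.2,0,0.1],[0,0,0,2.2,0,0,0],[0,0,0,1.7,0,0,0],[0,0,0,0,0,0,0],[0,0,0,0,0,0,0]]]'|grep -E "ee|ft"
python3 -c "
from h import *
rep()"
python3 -m inch '[[[255,0,0,0,0,0,0],[255,0,0,0,0,0,0],[255,0,0,0,0,0,0],[255,0,0,0,0,0,0],[255,0,0,0,0,0,0],[255,0,0,0,0,0,0],[255,0,0,0,0,0,0],[255,0,0,0,0,0,0]]]' 35
python3 -m inch '[[[255,-0.9,0,-0.5,0,0,0],[255,-1.7,0,-1,0,0,0],[255,-2.6,0,-1.5,0,0,0],[255,-1.7,0,-1,0,0,0],[255,0,0,0,0,0,0],[255,0,0,0,0,0,0]]]'|grep -E "ee|ft|wid"
python3 -c "
from h import *
rep();p=C-1*RY+35*RX-13*RX;print(p);to((*p,120),30,-56)"
```

```text
ee_pos: [537.4, 88.0, 126.2]
ft_force: [-0.3, 0.2, 0.1]
t 19.2 grasp [461.3 202.6  46.6] tilt -59.9 xaxis [ 0.282 -0.414 -0.866] yaw -55.7 F [-0.3  0.2  0.1] w 87.3 gf 0.0 q [ 0.11  0.71 -0.06 -0.88 -1.51  0.88]
time: 19.9
ee_pos: [537.5, 86.6, 124.6]
tool_rot: [-3.133, 1.048, -0.977]
ft_force: [-0.5, -1.2, 0.5]
grip_width: 51.7
gripper_force: 35.0
ee_pos: [537.6, 86.5, 206.1]
ft_force: [-0.0, -0.2, -1.7]
grip_width: 52.1
t 20.4 grasp [462.  201.5 126.4] tilt -59.9 xaxis [ 0.283 -0.414 -0.865] yaw -55.7 F [-0.  -0.2 -1.7] w 52.1 gf 35.0 q [ 0.1   0.59 -0.04 -0.88 -1.6   0.78]
[529.169 306.403]
N 14 row [-2.14, -0.83, 0.28] [-0.04, 6.42, -0.02] | total cm [-17.79, -11.44, 20.59] rot [-0.6, 89.9, -0.3]
```

```bash
python3 -m inch '[[[255,-2.14,-0.83,0.28,-0.04,6.42,0],[255,-2.14,-0.83,0.28,-0.04,6.42,0],[255,-2.14,-0.83,0.28,-0.04,6.42,0],[255,-2.14,-0.83,0.28,-0.04,6.42,0],[255,-2.14,-0.83,0.28,-0.04,6.42,0],[255,-2.14,-0.83,0.28,-0.04,6.42,0],[255,-2.14,-0.83,0.28,-0.04,6.42,0]]]'|grep -E "ee|wid"
python3 -m inch '[[[255,-2.14,-0.83,0.28,-0.04,6.42,0],[255,-2.14,-0.83,0.28,-0.04,6.42,0],[255,-2.14,-0.83,0.28,-0.04,6.42,0],[255,-2.14,-0.83,0.28,-0.04,6.42,0],[255,-2.14,-0.83,0.28,-0.04,6.42,0],[255,-2.14,-0.83,0.28,-0.04,6.42,0],[255,-2.14,-0.83,0.28,-0.04,6.42,0],[255,0,0,0,0,0,0],[255,0,0,0,0,0,0],[255,0,0,0,0,0,0]]]'|grep -E "ee|wid"
python3 - <<'E'
from h import *
rep();to((528.6,307.2,55),30,-56)
a=eyes.capture('side')
cv2.imwrite('pics/s6.png',a[130:300,160:360].repeat(3,0).repeat(3,1))
E
```

```text
ee_pos: [517.1, 222.2, 286.2]
grip_width: 51.8
ee_pos: [484.9, 372.8, 254.5]
grip_width: 51.8
t 21.8 grasp [528.  306.5 116.5] tilt 29.8 xaxis [ 0.484 -0.72   0.497] yaw -56.1 F [ 0.7 -0.5 -0.6] w 51.8 gf 35.0 q [ 1.08  0.43 -0.51  0.56 -0.97 -0.89]
N 2 row [-1.57, 0.01, 2.66] [0.24, 0.1, -0.03] | total cm [-3.13, 0.0, 5.33] rot [0.5, 0.2, -0.1]
```

View pics/s6.png

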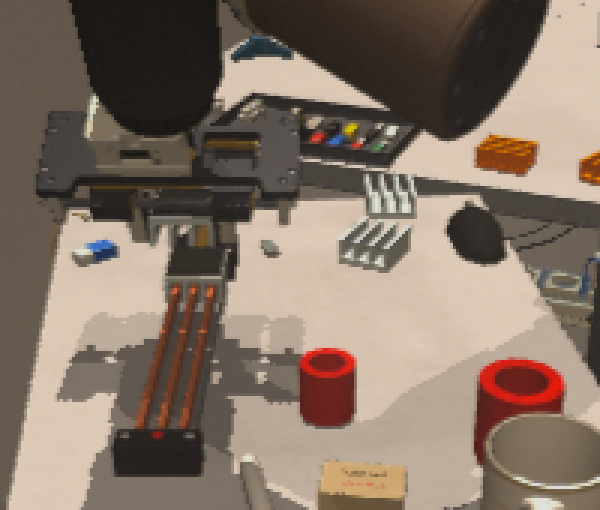

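The side crop shows P1 held black up over the rail around (200,250). P2 at (375,243) and P3 at (390,193) are unchanged. Lowering gently.

```bash
python3 -m inch '[[[255,-0.9,0,1.6,0.4,0.2,0],[255,-1.3,0,2.2,0.1,0,0],[255,-0.9,0,1.5,0,0,0],[255,0,0,0,0,0,0],[255,0,0,0,0,0,0]]]'|grep -E "ee|ft"
python3 -m inch '[[[255,-0.15,0,0.26,0,0,0],[255,-0.15,0,0.26,0,0,0],[255,-0.15,0,0.26,0,0,0],[255,-0.15,0,0.26,0,0,0],[255,0,0,0,0,0,0],[255,0,0,0,0,0,0]]]'|grep -E "ee|ft"
python3 -c "
from h import *
rep();to((528.6,307.2,29),30,-56)"
```

```text
ee_pos: [485.6, 372.4, 194.5]
ft_force: [-0.0, -0.5, -1.5]
ee_pos: [485.1, 373.5, 182.2]
ft_force: [0.3, 0.0, -0.9]
t 22.8 grasp [529.9 307.7  44.6] tilt 30.0 xaxis [ 0.482 -0.719  0.501] yaw -56.1 F [ 0.3  0.  -0.9] w 52.0 gf 35.0 q [ 1.06  0.52 -0.6   0.66 -0.82 -1.01]
N 1 row [-0.79, 0.1, 1.33] [-0.14, -0.05, -0.13] | total cm [-0.79, 0.1, 1.33] rot [-0.1, -0.0, -0.1]
```

```bash
python3 -m inch '[[[255,-0.15,0.05,0.26,0,0,0],[255,-0.15,0.05,0.26,0,0,0],[255,0,0,0,0,0,0],[255,0,0,0,0,0,0]]]'|grep -E "ee|ft"
python3 -m inch '[[[255,-0.15,0,0.26,0,0,0],[255,-0.15,0,0.26,0,0,0],[255,0,0,0,0,0,0],[255,0,0,0,0,0,0]]]'|grep -E "ee|ft"
python3 -c "
from h import *
rep()"
```

```text
ee_pos: [484.2, 372.8, 175.9]
ft_force: [0.5, 0.2, -1.7]
ee_pos: [484.3, 372.8, 169.9]
ft_force: [-1.1, -0.1, -0.8]
t 23.4 grasp [529.1 307.   32.3] tilt 30.1 xaxis [ 0.482 -0.719  0.501] yaw -56.1 F [-1.1 -0.1 -0.8] w 52.0 gf 35.0 q [ 1.06  0.54 -0.61  0.68 -0.8  -1.04]
```

```bash
python3 -m inch '[[[255,-0.1,0,0.17,0,0,0],[255,0,0,0,0,0,0],[255,0,0,0,0,0,0]]]'|grep -E "ee|ft"
python3 -m inch '[[[255,-0.1,0,0.17,0,0,0],[255,0,0,0,0,0,0],[255,0,0,0,0,0,0]]]'|grep -E "ee|ft"
python3 -m inch '[[[255,-0.05,0,0.09,0,0,0],[255,0,0,0,0,0,0],[255,0,0,0,0,0,0]]]'|grep -E "ee|ft"
```

```text
ee_pos: [484.3, 372.9, 168.1]
ft_force: [0.1, -0.6, -0.9]
ee_pos: [484.3, 372.9, 166.1]
ft_force: [-0.2, 0.5, -1.6]
ee_pos: [484.4, 373.0, 165.6]
ft_force: [-2.0, 0.6, 3.5]
```

P1 is home: contact came at grasp height 28, as predicted. Releasing, retracting, and re-measuring P2 and P3.

```bash
python3 -m inch '[[[255,0.05,0,-0.09,0,0,0],[0,0,0,0,0,0,0],[0,0,0,0,0,0,0],[0,0,0,0,0,0,0],[0,0,0,0,0,0,0],[0,0,0,0,0,0,0],[0,0.5,0,-0.9,0,0,0],[0,1,0,-1.7,0,0,0],[0,1.5,0,-2.6,0,0,0],[0,1.5,0,-2.6,0,0,0]]]'|grep -E "ee|ft"
python3 - <<'E'
from h import *
rep();a=eyes.capture('side');b=eyes.capture('top')
for n,z in (("side",13),("top",26)):
  for d in finder.outline_of("plate_b_center",n):
    r=rect(d["mask"],z,n);print(n,round(d["confidence"],2),np.round(d["location"]),np.round(r[0],0),np.round(r[1]),round(r[2]))
to((495,52,120),-30,-81.5)
E
```

```text
ee_pos: [483.7, 372.5, 257.3]
ft_force: [1.4, 0.6, -1.1]
t 25.0 grasp [528.4 306.6 119.6] tilt 30.1 xaxis [ 0.483 -0.718  0.501] yaw -56.1 F [ 1.4  0.6 -1.1] w 87.5 gf 0.0 q [ 1.08  0.43 -0.52  0.57 -0.97 -0.9 ]
side 0.8 [365. 186.] [ 379. -272.] [ 69. 114.] 5
side 0.7 [288. 196.] [543. -47.] [ 53. 111.] 33
side 0.64 [328. 184.] [ 503. -248.] [ 75. 135.] 25
top 0.63 [419. 188.] [ 496. -237.] [65. 62.] 10
top 0.62 [189. 195.] [449. 412.] [ 66. 114.] 28
top 0.59 [437. 233.] [ 376. -267.] [69. 57.] 81
top 0.57 [347. 170.] [542. -45.] [54. 64.] 36
N 13 row [3.07, 1.01, 0.08] [-0.03, -4.53, 2.05] | total cm [29.88, 20.45, 17.11] rot [-0.3, -58.9, 26.6]
```

```bash
python3 -m inch '[[[0,3.07,1.01,0.08,0,-4.53,2.05],[0,3.07,1.01,0.08,0,-4.53,2.05],[0,3.07,1.01,0.08,0,-4.53,2.05],[0,3.07,1.01,0.08,0,-4.53,2.05],[0,3.07,1.01,0.08,0,-4.53,2.05],[0,3.07,1.01,0.08,0,-4.53,2.05],[0,3.07,1.01,0.08,0,-4.53,2.05]]]'|grep -E "ee"
python3 -m inch '[[[0,3.07,1.01,0.08,0,-4.53,2.05],[0,3.07,1.01,0.08,0,-4.53,2.05],[0,3.07,1.01,0.08,0,-4.53,2.05],[0,3.07,1.01,0.08,0,-4.53,2.05],[0,3.07,1.01,0.08,0,-4.53,2.05],[0,3.07,1.01,0.08,0,-4.53,2.05],[0,0,0,0,0,0,0],[0,0,0,0,0,0,0],[0,0,0,0,0,0,0]]]'|grep -E "ee"
python3 - <<'E'
from h import *
rep();to((495,52,120),-30,-81.5);a=eyes.capture('side');b=eyes.capture('top')
for q in ("plate_b_center","plate_c_center"):
 for n,z in (("side",13),("top",26)):
  for d in finder.outline_of(q,n):
    r=rect(d["mask"],z,n);print(n,round(d["confidence"],2),np.round(d["location"]),np.round(r[0],0),np.round(r[1]),round(r[2]))
print(proj((493,65,20),"side"),proj((493,65,20),"top"))
cv2.imwrite('pics/s7.png',np.hstack([a[150:300,220:350].repeat(3,0).repeat(3,1),b[120:270,250:380].repeat(3,0).repeat(3,1)]))
E
```

```text
ee_pos: [516.5, 157.1, 307.7]
ee_pos: [506.6, -27.1, 255.7]
t 26.6 grasp [495.3  51.5 117.9] tilt -29.9 xaxis [ 0.128 -0.857 -0.499] yaw -81.5 F [ 0.5 -0.2  0.2] w 87.4 gf 0.0 q [ 0.07  0.31 -0.27 -0.59 -1.11  0.38]
N 1 row [-0.14, -0.02, -0.15] [-0.15, -0.07, -0.02] | total cm [-0.14, -0.02, -0.15] rot [-0.2, -0.1, -0.0]
side 0.74 [288. 199.] [540. -43.] [ 53. 102.] 33
side 0.68 [327. 183.] [ 502. -244.] [ 69. 142.] 25
side 0.51 [364. 185.] [ 376. -270.] [ 69. 131.] 13
side 0.53 [284. 210.] [493.  69.] [67. 95.] 11
top 0.93 [306. 184.] [491.  67.] [56. 61.] 8
[[284.7727464  208.70791918]] [[306.96757537 189.66785616]]
```

View pics/s7.png

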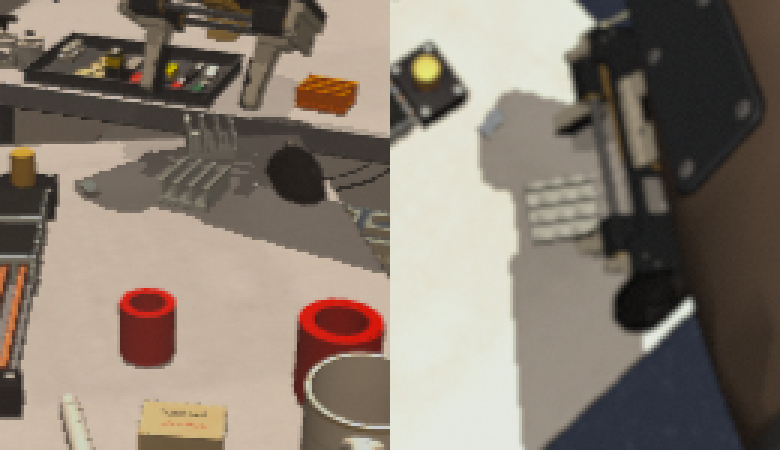

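P2 is where it was, at top-crop (562,210), world about (492,66). Descending, gripping, lifting.

```bash
python3 -m inch '[[[0,0.7,0,1.2,0,0,0],[0,1.5,0,2.6,0,0,0],[0,1.5,0,2.6,0,0,0],[0,1,0,1.7,0,0,0],[0,0,0,0,0,0,0],[0,0,0,0,0,0,0],[0,0,0,0,0,0,0]]]'|grep -E "ee|ft"
python3 -c "
from h import *
rep()"
python3 -m inch '[[[255,0,0,0,0,0,0],[255,0,0,0,0,0,0],[255,0,0,0,0,0,0],[255,0,0,0,0,0,0],[255,0,0,0,0,0,0],[255,0,0,0,0,0,0],[255,0,0,0,0,0,0],[255,0,0,0,0,0,0]]]' 30
python3 -m inch '[[[255,-0.5,0,-0.86,0,0,0],[255,-1,0,-1.73,0,0,0],[255,-1.5,0,-2.6,0,0,0],[255,-1.5,0,-2.6,0,0,0],[255,0,0,0,0,0,0],[255,0,0,0,0,0,0]]]'|grep -E "ee|ft|wid"
python3 -c "
from h import *
rep();to((452,212,110),60,-56)"
```

```text
ee_pos: [507.2, -26.5, 162.9]
ft_force: [-0.0, -0.2, 0.4]
t 27.4 grasp [495.9  52.1  25.2] tilt -30.0 xaxis [ 0.13  -0.857 -0.499] yaw -81.3 F [-0.  -0.2  0.4] w 87.7 gf 0.0 q [ 0.05  0.45 -0.32 -0.65 -0.97  0.52]
time: 28.12
ee_pos: [507.2, -26.8, 162.9]
tool_rot: [-3.137, 0.523, -1.42]
ft_force: [-0.6, -1.2, 2.9]
grip_width: 51.8
gripper_force: 30.0
ee_pos: [507.2, -26.7, 255.1]
ft_force: [0.4, -0.5, -2.0]
grip_width: 51.9
t 28.6 grasp [496.6  51.9 117.3] tilt -29.9 xaxis [ 0.132 -0.857 -0.499] yaw -81.2 F [ 0.4 -0.5 -2. ] w 51.9 gf 30.0 q [ 0.07  0.31 -0.27 -0.59 -1.11  0.39]
N 15 row [-2.85, 0.07, -0.11] [0.46, 5.88, -1.83] | total cm [-28.7, 7.92, 24.02] rot [6.8, 88.2, -27.4]
```

```bash
python3 -m inch '[[[255,-2.85,0.07,-0.11,0.46,5.88,-1.83],[255,-2.85,0.07,-0.11,0.46,5.88,-1.83],[255,-2.85,0.07,-0.11,0.46,5.88,-1.83],[255,-2.85,0.07,-0.11,0.46,5.88,-1.83],[255,-2.85,0.07,-0.11,0.46,5.88,-1.83],[255,-2.85,0.07,-0.11,0.46,5.88,-1.83],[255,-2.85,0.07,-0.11,0.46,5.88,-1.83],[255,-2.85,0.07,-0.11,0.46,5.88,-1.83]]]'|grep -E "ee"
python3 -m inch '[[[255,-2.85,0.07,-0.11,0.46,5.88,-1.83],[255,-2.85,0.07,-0.11,0.46,5.88,-1.83],[255,-2.85,0.07,-0.11,0.46,5.88,-1.83],[255,-2.85,0.07,-0.11,0.46,5.88,-1.83],[255,-2.85,0.07,-0.11,0.46,5.88,-1.83],[255,-2.85,0.07,-0.11,0.46,5.88,-1.83],[255,-2.85,0.07,-0.11,0.46,5.88,-1.83],[255,0,0,0,0,0,0],[255,0,0,0,0,0,0]]]'|grep -E "ee|wid"
python3 -c "
from h import *
rep();to((452,212,48),60,-56)"
```

```text
ee_pos: [445.4, 183.4, 296.0]
ee_pos: [373.1, 326.8, 183.7]
grip_width: 51.7
t 30.0 grasp [449.8 212.3 104.4] tilt 60.1 xaxis [ 0.286 -0.408  0.867] yaw -55.0 F [-0.5 -0.9 -0.3] w 51.7 gf 30.0 q [ 1.28  0.54 -0.85  0.81 -1.17 -1.41]
N 2 row [-2.39, -0.08, 1.47] [0.08, -0.05, 0.26] | total cm [-4.79, -0.18, 2.94] rot [0.2, -0.1, 0.5]
```

```bash
python3 -m inch '[[[255,-1,0,0.6,0.2,0,0.5],[255,-1.7,-0.1,1,0,0,0],[255,-1.7,-0.1,1,0,0,0],[255,-0.4,0,0.3,0,0,0],[255,0,0,0,0,0,0],[255,0,0,0,0,0,0],[255,0,0,0,0,0,0]]]'|grep -E "ee|ft"
python3 -m inch '[[[255,-0.13,0,0.075,0,0,0],[255,0,0,0,0,0,0],[255,0,0,0,0,0,0]]]'|grep -E "ee|ft"
python3 -m inch '[[[255,-0.13,0,0.075,0,0,0],[255,0,0,0,0,0,0],[255,0,0,0,0,0,0]]]'|grep -E "ee|ft"
python3 -m inch '[[[255,-0.13,0,0.075,0,0,0],[255,0,0,0,0,0,0],[255,0,0,0,0,0,0]]]'|grep -E "ee|ft"
python3 -c "
from h import *
rep()"
```

```text
ee_pos: [376.5, 326.7, 132.3]
ft_force: [-0.1, -0.3, -1.0]
ee_pos: [376.3, 327.0, 129.9]
ft_force: [-0.0, -0.3, -1.9]
ee_pos: [376.2, 326.9, 127.9]
ft_force: [0.3, 0.8, -1.5]
ee_pos: [376.3, 326.8, 126.3]
ft_force: [0.2, 0.0, 0.1]
t 31.4 grasp [453.4 213.   46.5] tilt 59.9 xaxis [ 0.276 -0.419  0.865] yaw -56.7 F [0.2 0.  0.1] w 51.7 gf 30.0 q [ 1.26  0.64 -0.88  0.88 -1.08 -1.53]
```

```bash
python3 -m inch '[[[255,-0.09,0,0.05,0,0,0],[255,0,0,0,0,0,0],[255,0,0,0,0,0,0]]]'|grep -E "ee|ft"
python3 -m inch '[[[255,-0.09,0,0.05,0,0,0],[255,0,0,0,0,0,0],[255,0,0,0,0,0,0]]]'|grep -E "ee|ft"
python3 -c "
from h import *
rep()"
```

```text
ee_pos: [376.3, 326.9, 125.3]
ft_force: [0.1, -0.1, -1.2]
ee_pos: [376.3, 326.9, 124.3]
ft_force: [0.2, -0.1, -1.2]
t 31.9 grasp [453.4 213.1  44.5] tilt 59.9 xaxis [ 0.276 -0.42   0.865] yaw -56.7 F [ 0.2 -0.1 -1.2] w 51.9 gf 30.0 q [ 1.26  0.64 -0.88  0.89 -1.08 -1.53]
```

```bash
python3 -m inch '[[[255,-0.09,0,0.05,0,0,0],[255,0,0,0,0,0,0],[255,0,0,0,0,0,0]]]'|grep -E "ee|ft"
python3 -m inch '[[[255,-0.09,0,0.05,0,0,0],[255,0,0,0,0,0,0],[255,0,0,0,0,0,0]]]'|grep -E "ee|ft"
python3 -m inch '[[[255,-0.09,0,0.05,0,0,0],[255,0,0,0,0,0,0],[255,0,0,0,0,0,0]]]'|grep -E "ee|ft"
```

```text
ee_pos: [376.2, 326.9, 123.3]
ft_force: [-0.0, 0.6, -0.7]
ee_pos: [376.3, 327.0, 122.3]
ft_force: [-0.1, -0.1, 0.0]
ee_pos: [376.2, 327.0, 122.0]
ft_force: [-3.3, 1.4, 7.4]
```

P2 has touched down on its end. Releasing, backing off and swinging over.

```bash
python3 -m inch '[[[255,0,0,0,0,0,0],[0,0,0,0,0,0,0],[0,0,0,0,0,0,0],[0,0,0,0,0,0,0],[0,0,0,0,0,0,0],[0,0,0,0,0,0,0],[0,0,0,0,0,0,0]]]'|grep -E "ee|ft"
python3 -m inch '[[[0,0,0,-1,0,0,0],[0,0,0,-2,0,0,0],[0,0,0,-3,0,0,0],[0,0,0,-3,0,0,0],[0,2,0,-1,0,0,0],[0,2.6,0,-1.5,0,0,0],[0,2.6,0,-1.5,0,0,0],[0,0,0,0,0,0,0],[0,0,0,0,0,0,0]]]'|grep -E "ee|ft"
python3 - <<'E'
from h import *
rep();eyes.capture('top');to((458,204,160),0,-56.4)
for d in finder.outline_of("plate_a_center","top"):
    r=rect(d["mask"],31,"top");print(round(d["confidence"],2),np.round(d["location"]),np.round(r[0],0),np.round(r[1]),round(r[2]))
E
```

```text
ee_pos: [376.2, 326.9, 121.2]
ft_force: [-0.3, -0.1, 0.3]
ee_pos: [332.9, 390.1, 250.2]
ft_force: [0.0, -0.6, 0.7]
t 34.0 grasp [410.1 276.5 170. ] tilt 59.7 xaxis [ 0.275 -0.423  0.863] yaw -56.9 F [ 0.  -0.6  0.7] w 87.7 gf 0.0 q [ 1.42  0.48 -0.7   0.65 -1.35 -1.31]
N 10 row [2.36, -0.01, 0.66] [-0.06, -5.98, 0.01] | total cm [17.3, -0.07, 15.83] rot [-0.6, -59.8, 0.1]
0.64 [221. 176.] [535. 298.] [56. 60.] 34
0.62 [243. 161.] [576. 236.] [58. 63.] 35
```

```bash
python3 - <<'E'
from h import *
for n in ('top','side'):
  eyes.capture(n)
  for q in ("plate_b_center","plate_d_center"):
    for d in finder.outline_of(q,n):
      r=rect(d["mask"],31,n);print(n,round(d["confidence"],2),np.round(d["location"]),np.round(r[0],0),np.round(r[1]),round(r[2]))
E
python3 -m inch '[[[0,2.36,0,0.67,0,-5.98,0],[0,2.36,0,0.67,0,-5.98,0],[0,2.36,0,0.67,0,-5.98,0],[0,2.36,0,0.67,0,-5.98,0],[0,2.36,0,0.67,0,-5.98,0],[0,2.36,0,0.67,0,-5.98,0],[0,2.36,0,0.67,0,-5.98,0],[0,2.36,0,0.67,0,-5.98,0],[0,2.36,0,0.67,0,-5.98,0],[0,2.36,0,0.67,0,-5.98,0]]]'|grep ee
python3 -m inch '[[[0,0,0,0,0,0,0],[0,0,0,0,0,0,0]]]'|grep ee
python3 -c "
from h import *
rep();to((498.5,145.6,140),-60,-56.4)"
```

```text
top 0.66 [418. 187.] [ 495. -235.] [64. 62.] 10
top 0.63 [345. 169.] [540. -43.] [53. 62.] 36
top 0.56 [436. 231.] [ 376. -265.] [69. 56.] 81
top 0.52 [220. 174.] [536. 297.] [60. 64.] 33
top 0.77 [244. 158.] [576. 237.] [60. 63.] 34
side 0.19 [225. 218.] [575. 238.] [57. 83.] 39
side 0.54 [226. 221.] [576. 235.] [57. 74.] 35
ee_pos: [457.9, 202.9, 318.5]
ee_pos: [458.8, 201.9, 317.6]
t 35.4 grasp [459.7 202.3 158.6] tilt 0.1 xaxis [ 0.554 -0.833  0.001] yaw -56.4 F [0.3 0.8 0.2] w 87.6 gf 0.0 q [ 0.81  0.15 -0.49  0.   -0.93 -0.22]
N 10 row [2.39, -0.02, -0.07] [-0.03, -6.01, 0.02] | total cm [20.65, -0.12, 9.83] rot [-0.3, -60.1, 0.2]
```

```bash
python3 -m inch '[[[0,2.39,0,-0.06,0,-6.02,0],[0,2.39,0,-0.06,0,-6.02,0],[0,2.39,0,-0.06,0,-6.02,0],[0,2.39,0,-0.06,0,-6.02,0],[0,2.39,0,-0.06,0,-6.02,0],[0,2.39,0,-0.06,0,-6.02,0],[0,2.39,0,-0.06,0,-6.02,0],[0,2.39,0,-0.06,0,-6.02,0],[0,2.39,0,-0.06,0,-6.02,0],[0,2.39,0,-0.06,0,-6.02,0]]]'|grep ee
python3 -m inch '[[[0,0,0,0,0,0,0],[0,0,0,0,0,0,0]]]'|grep ee
python3 - <<'E'
from h import *
rep();to((460.5,202.5,44),-60,-56.4)
for n in ('top','side'):
  im=eyes.capture(n)
  print(proj((460,203,31),n))
  for q in ("plate_b_center","plate_c_center"):
    for d in finder.outline_of(q,n):
      r=rect(d["mask"],31,n);print(n,round(d["confidence"],2),np.round(d["location"]),np.round(r[0],0),np.round(r[1]),round(r[2]))
  u,v=proj((460,203,31),n)[0].astype(int);globals()[n]=im[max(v-50,0):v+50,u-65:u+65].repeat(3,0).repeat(3,1)
cv2.imwrite('pics/s8.png',np.hstack([top,side]))
E
```

```text
ee_pos: [573.5, 32.9, 218.2]
ee_pos: [572.6, 32.8, 214.8]
t 36.4 grasp [495.4 147.2 136. ] tilt -60.3 xaxis [ 0.274 -0.413 -0.868] yaw -56.5 F [0.2 0.  0.5] w 87.8 gf 0.0 q [ 0.03  0.63  0.06 -0.83 -1.69  0.77]
N 4 row [1.16, -0.02, 2.56] [0.09, 0.07, -0.01] | total cm [4.67, -0.12, 10.24] rot [0.4, 0.3, -0.0]
[[255.19041783 201.42951815]]
top 0.84 [438. 234.] [ 367. -262.] [68. 40.] 85
top 0.61 [184. 201.] [468. 390.] [ 65. 169.] 33
[[267.65933518 225.71048558]]
side 0.79 [363. 185.] [ 362. -227.] [ 73. 130.] 11
side 0.73 [288. 194.] [522.  -8.] [ 54. 106.] 33
side 0.48 [327. 185.] [ 480. -198.] [ 66. 120.] 25
side 0.67 [267. 225.] [464. 199.] [ 53. 135.] 34
```

The side camera reports the plate at (267,225), where a standing plate should project (267.7,225.7), with the same outline as P1 had. It stands, so I'll approach and grip.

```bash
python3 -m inch '[[[0,1.2,0,0.7,0.2,0.3,0],[0,2.3,0,1.3,0.2,0,0],[0,1.2,0,0.7,0,0,0],[0,0,0,1.5,0,0,0],[0,0,0,2.2,0,0,0],[0,0,0,2.2,0,0,0],[0,0,0,1.6,0,0,0],[0,0,0,0,0,0,0],[0,0,0,0,0,0,0]]]'|grep -E "ee|ft"
python3 -c "
from h import *
rep()"
python3 -m inch '[[[255,0,0,0,0,0,0],[255,0,0,0,0,0,0],[255,0,0,0,0,0,0],[255,0,0,0,0,0,0],[255,0,0,0,0,0,0],[255,0,0,0,0,0,0],[255,0,0,0,0,0,0],[255,0,0,0,0,0,0]]]' 35
python3 -m inch '[[[255,-0.9,0,-0.5,0,0,0],[255,-1.7,0,-1,0,0,0],[255,-2.6,0,-1.5,0,0,0],[255,-1.7,0,-1,0,0,0],[255,0,0,0,0,0,0],[255,0,0,0,0,0,0]]]'|grep -E "ee|ft|wid"
python3 -c "
from h import *
rep();p=C-1*RY-35*RX-13*RX;print(p);to((*p,120),30,-56)"
```

```text
ee_pos: [537.6, 88.3, 127.2]
ft_force: [-0.0, -0.5, -0.6]
t 37.4 grasp [462.  203.1  47.4] tilt -59.8 xaxis [ 0.285 -0.414 -0.865] yaw -55.4 F [-0.  -0.5 -0.6] w 87.6 gf 0.0 q [ 0.11  0.71 -0.06 -0.88 -1.51  0.89]
time: 38.07
ee_pos: [538.2, 87.2, 127.4]
tool_rot: [-3.122, 1.044, -0.968]
ft_force: [-0.1, -0.8, 1.5]
grip_width: 52.1
gripper_force: 35.0
ee_pos: [537.7, 87.2, 208.9]
ft_force: [-0.3, -0.3, -2.2]
grip_width: 51.9
t 38.6 grasp [462.6 202.1 128.8] tilt -59.7 xaxis [ 0.288 -0.414 -0.864] yaw -55.1 F [-0.3 -0.3 -2.2] w 51.9 gf 34.9 q [ 0.1   0.59 -0.04 -0.88 -1.6   0.78]
[490.039 364.433]
N 14 row [-2.65, -0.83, 0.47] [-0.07, 6.41, -0.02] | total cm [-21.06, -11.37, 26.71] rot [-0.9, 89.7, -0.2]
```

```bash
python3 -m inch '[[[255,-2.65,-0.83,0.47,-0.07,6.41,0],[255,-2.65,-0.83,0.47,-0.07,6.41,0],[255,-2.65,-0.83,0.47,-0.07,6.41,0],[255,-2.65,-0.83,0.47,-0.07,6.41,0],[255,-2.65,-0.83,0.47,-0.07,6.41,0],[255,-2.65,-0.83,0.47,-0.07,6.41,0],[255,-2.65,-0.83,0.47,-0.07,6.41,0]]]'|grep -E "ee|wid"
python3 -m inch '[[[255,-2.65,-0.83,0.47,-0.07,6.41,0],[255,-2.65,-0.83,0.47,-0.07,6.41,0],[255,-2.65,-0.83,0.47,-0.07,6.41,0],[255,-2.65,-0.83,0.47,-0.07,6.41,0],[255,-2.65,-0.83,0.47,-0.07,6.41,0],[255,-2.65,-0.83,0.47,-0.07,6.41,0],[255,-2.65,-0.83,0.47,-0.07,6.41,0],[255,0,0,0,0,0,0],[255,0,0,0,0,0,0],[255,0,0,0,0,0,0]]]'|grep -E "ee|wid"
python3 - <<'E'
from h import *
rep();to((487.3,368.5,115),30,-56);to((487.3,368.5,55),30,-56)
E
```

```text
ee_pos: [496.9, 252.0, 302.0]
grip_width: 51.9
ee_pos: [445.8, 430.2, 254.2]
grip_width: 51.6
t 40.0 grasp [489.  363.8 116.3] tilt 29.9 xaxis [ 0.486 -0.718  0.498] yaw -55.9 F [ 1.2 -0.4 -0.6] w 51.6 gf 34.9 q [ 1.18  0.46 -0.45  0.5  -1.03 -0.93]
N 1 row [-0.52, 0.01, -0.12] [0.46, 0.12, 0.06] | total cm [-0.52, 0.01, -0.12] rot [0.5, 0.1, 0.1]
N 2 row [-1.75, -0.01, 2.54] [0.23, 0.06, 0.03] | total cm [-3.51, -0.04, 5.08] rot [0.5, 0.1, 0.1]
```

```bash
python3 -m inch '[[[255,-0.5,0,-0.1,0.4,0.1,0],[255,-0.8,0,1.4,0.1,0,0],[255,-1.3,0,2.2,0,0,0],[255,-0.9,0,1.5,0,0,0],[255,0,0,0,0,0,0],[255,0,0,0,0,0,0],[255,0,0,0,0,0,0]]]'|grep -E "ee|ft"
python3 -c "
from h import *
rep();to((487.3,368.5,50),30,-56)"
python3 -m inch '[[[255,-0.15,0,0.26,0,0,0],[255,-0.15,0,0.26,0,0,0],[255,-0.15,0,0.26,0,0,0],[255,0,0,0,0,0,0],[255,0,0,0,0,0,0]]]'|grep -E "ee|ft"
python3 -c "
from h import *
rep();to((487.3,368.5,29),30,-56)"
```

```text
ee_pos: [443.8, 435.1, 196.2]
ft_force: [-0.8, 0.0, -1.0]
t 40.6 grasp [488.7 369.7  58.4] tilt 29.9 xaxis [ 0.483 -0.719  0.499] yaw -56.1 F [-0.8  0.  -1. ] w 51.8 gf 34.9 q [ 1.18  0.53 -0.51  0.55 -0.92 -1.02]
N 1 row [-0.42, 0.12, 0.73] [-0.24, 0.07, -0.1] | total cm [-0.42, 0.12, 0.73] rot [-0.2, 0.1, -0.1]
ee_pos: [443.2, 435.0, 185.5]
ft_force: [-0.1, 0.1, -2.1]
t 41.0 grasp [488.  369.3  47.8] tilt 30.0 xaxis [ 0.484 -0.718  0.5  ] yaw -56.0 F [-0.1  0.1 -2.1] w 51.5 gf 34.9 q [ 1.18  0.54 -0.52  0.56 -0.9  -1.03]
N 1 row [-0.91, 0.07, 1.65] [-0.15, -0.01, -0.01] | total cm [-0.91, 0.07, 1.65] rot [-0.2, -0.0, -0.0]
```

```bash
python3 -m inch '[[[255,-0.15,0.05,0.26,0,0,0],[255,-0.15,0.03,0.26,0,0,0],[255,0,0,0,0,0,0],[255,0,0,0,0,0,0]]]'|grep -E "ee|ft"
python3 -m inch '[[[255,-0.15,0,0.26,0,0,0],[255,-0.15,0,0.26,0,0,0],[255,0,0,0,0,0,0],[255,0,0,0,0,0,0]]]'|grep -E "ee|ft"
python3 -m inch '[[[255,-0.15,0,0.26,0,0,0],[255,0,0,0,0,0,0],[255,0,0,0,0,0,0]]]'|grep -E "ee|ft"
python3 -m inch '[[[255,-0.08,0,0.14,0,0,0],[255,0,0,0,0,0,0],[255,0,0,0,0,0,0]]]'|grep -E "ee|ft"
python3 -c "
from h import *
rep()"
```

```text
ee_pos: [442.5, 434.5, 179.2]
ft_force: [-0.0, -0.3, -1.1]
ee_pos: [442.6, 434.5, 173.3]
ft_force: [-0.2, 0.3, -0.6]
ee_pos: [442.6, 434.6, 170.4]
ft_force: [0.3, 0.4, -1.8]
ee_pos: [442.6, 434.6, 168.9]
ft_force: [-0.4, 0.1, -1.8]
t 42.1 grasp [487.5 368.9  31.2] tilt 30.0 xaxis [ 0.484 -0.718  0.5  ] yaw -56.0 F [-0.4  0.1 -1.8] w 51.7 gf 34.9 q [ 1.18  0.56 -0.54  0.58 -0.87 -1.06]
```

```bash
python3 -m inch '[[[255,-0.1,0,0.17,0,0,0],[255,0,0,0,0,0,0],[255,0,0,0,0,0,0]]]'|grep -E "ee|ft"
python3 -m inch '[[[255,-0.1,0,0.17,0,0,0],[255,0,0,0,0,0,0],[255,0,0,0,0,0,0]]]'|grep -E "ee|ft"
python3 -m inch '[[[255,-0.05,0,0.09,0,0,0],[255,0,0,0,0,0,0],[255,0,0,0,0,0,0]]]'|grep -E "ee|ft"
```

```text
ee_pos: [442.6, 434.6, 166.8]
ft_force: [-0.4, 0.1, -2.2]
ee_pos: [442.7, 434.8, 165.1]
ft_force: [-1.5, 0.3, 0.0]
ee_pos: [442.6, 434.9, 164.9]
ft_force: [-3.4, 0.4, 8.0]
```

P2 is home (contact at 27). Releasing and retracting. P3 lies by the neighbouring table, so I'll mirror the tilts for it and keep the gripper body on the trolley side.

```bash
python3 -m inch '[[[255,0.05,0,-0.09,0,0,0],[0,0,0,0,0,0,0],[0,0,0,0,0,0,0],[0,0,0,0,0,0,0],[0,0,0,0,0,0,0],[0,0,0,0,0,0,0],[0,0.5,0,-0.9,0,0,0],[0,1,0,-1.7,0,0,0],[0,1.5,0,-2.6,0,0,0],[0,1.5,0,-2.6,0,0,0]]]'|grep -E "ee|ft"
python3 - <<'E'
from h import *
rep();a=eyes.capture('side');b=eyes.capture('top')
for q in ("plate_b_center","plate_c_center"):
 for n,z in (("side",13),("top",26)):
  for d in finder.outline_of(q,n):
    r=rect(d["mask"],z,n);print(n,round(d["confidence"],2),np.round(d["location"]),np.round(r[0],0),np.round(r[1]),round(r[2]))
to((534,-34,130),30,-54)
E
```

```text
ee_pos: [442.2, 434.2, 256.0]
ft_force: [0.8, 0.9, 1.1]
t 43.7 grasp [486.9 368.3 118.3] tilt 30.0 xaxis [ 0.485 -0.717  0.501] yaw -56.0 F [0.8 0.9 1.1] w 87.9 gf 0.0 q [ 1.19  0.46 -0.45  0.5  -1.03 -0.94]
side 0.81 [364. 185.] [ 377. -273.] [ 78. 133.] 5
side 0.56 [288. 197.] [540. -44.] [ 53. 103.] 33
top 0.98 [418. 188.] [ 496. -238.] [61. 61.] 9
top 0.74 [434. 233.] [ 377. -266.] [68. 56.] 80
top 0.71 [345. 172.] [542. -46.] [54. 67.] 36
side 0.73 [282. 292.] [289. 406.] [59. 60.] 28
side 0.56 [220. 246.] [514. 336.] [59. 97.] 33
top 0.72 [198. 184.] [497. 353.] [61. 55.] 35
N 13 row [2.43, 1.5, 1.29] [0.07, -0.0, -0.13] | total cm [31.82, 18.88, 16.85] rot [0.9, -0.0, -1.7]
```

```bash
python3 -m inch '[[[0,2.43,1.5,1.29,0.07,0,-0.13],[0,2.43,1.5,1.29,0.07,0,-0.13],[0,2.43,1.5,1.29,0.07,0,-0.13],[0,2.43,1.5,1.29,0.07,0,-0.13],[0,2.43,1.5,1.29,0.07,0,-0.13],[0,2.43,1.5,1.29,0.07,0,-0.13],[0,2.43,1.5,1.29,0.07,0,-0.13]]]'|grep -E "ee"
python3 -m inch '[[[0,2.43,1.5,1.29,0.07,0,-0.13],[0,2.43,1.5,1.29,0.07,0,-0.13],[0,2.43,1.5,1.29,0.07,0,-0.13],[0,2.43,1.5,1.29,0.07,0,-0.13],[0,2.43,1.5,1.29,0.07,0,-0.13],[0,2.43,1.5,1.29,0.07,0,-0.13],[0,0,0,0,0,0,0],[0,0,0,0,0,0,0],[0,0,0,0,0,0,0]]]'|grep -E "ee"
python3 - <<'E'
from h import *
rep();to((534,-34,130),30,-54);to((534,-34,25),30,-54);a=eyes.capture('side');b=eyes.capture('top')
for n,z in (("side",13),("top",26)):
  for d in finder.outline_of("plate_c_center",n):
    r=rect(d["mask"],z,n);print(n,round(d["confidence"],2),np.round(d["location"]),np.round(r[0],0),np.round(r[1]),round(r[2]))
cv2.imwrite('pics/s9.png',np.hstack([a[120:270,220:350].repeat(3,0).repeat(3,1),b[90:240,270:400].repeat(3,0).repeat(3,1)]))
E
```

```text
ee_pos: [464.5, 214.8, 260.8]
ee_pos: [487.3, 29.6, 266.9]
t 45.4 grasp [534.  -34.7 129.2] tilt 30.0 xaxis [ 0.508 -0.701  0.5  ] yaw -54.1 F [-0.3 -0.2  0.6] w 87.5 gf 0.0 q [ 0.47  0.15 -1.    1.04 -0.61 -0.78]
N 1 row [-0.01, -0.04, -0.1] [0.01, 0.01, -0.08] | total cm [-0.01, -0.04, -0.1] rot [0.0, 0.0, -0.1]
N 4 row [-1.32, -0.01, 2.25] [0.0, 0.0, -0.02] | total cm [-5.26, -0.04, 8.99] rot [0.0, 0.0, -0.1]
side 0.79 [218. 246.] [514. 336.] [59. 98.] 39
top 0.58 [198. 189.] [496. 356.] [60. 65.] 33
```

View pics/s9.png

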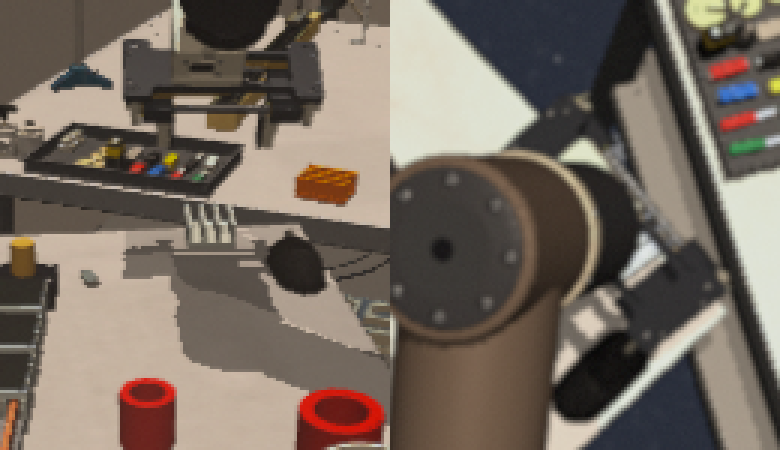

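The gripper is over P3 (side-crop (210,225)), but joint 3 is at its limit in this tilt and the table edge is close. I'll compute the clearance for a vertical grasp instead, then carry P3 inland for the usual flip.

```bash
python3 - <<'E'
from h import *
for z in (0,60):
    e=w([[341,28],[416,268]],z)[:,:2];d=(e[1]-e[0])/np.linalg.norm(e[1]-e[0]);n=np.array([-d[1],d[0]])
    u=np.array([.588,-.809]);r=np.array([.809,.588])
    for g in ((530,-29),(541.5,-45)):
        print(z,e.round(),"corner clearances",[round(float(abs((np.array(g)+39*u+s*97*r-e[0])@n)*np.sign(((np.array(g)+39*u+s*97*r)-e[0])@n*((np.array([0,0])-e[0])@n))),0) for s in(-1,1)])
to((532,-32,110),0,-54)
E
```

```text
0 [[ 986.  -50.]
 [ 283. -219.]] corner clearances [54.0, 128.0]
0 [[ 986.  -50.]
 [ 283. -219.]] corner clearances [36.0, 110.0]
60 [[ 946.  -39.]
 [ 281. -199.]] corner clearances [34.0, 108.0]
60 [[ 946.  -39.]
 [ 281. -199.]] corner clearances [15.0, 90.0]
N 5 row [1.5, 0.02, 0.45] [-0.02, -6.0, 0.02] | total cm [6.78, 0.12, 3.7] rot [-0.1, -30.0, 0.1]
```

```bash
python3 -m inch '[[[0,1.5,0,0.45,0,-6,0],[0,1.5,0,0.45,0,-6,0],[0,1.5,0,0.45,0,-6,0],[0,1.5,0,0.45,0,-6,0],[0,1.5,0,0.45,0,-6,0],[0,0,0,0,0,0,0],[0,0,0,0,0,0,0],[0,0,0,0,0,0,0]]]'|grep -E "ee"
python3 -c "
from h import *
rep();to((532,-32,22),0,-54)"
python3 -m inch '[[[0,0,0,1.5,0,0,0],[0,0,0,2.5,0,0,0],[0,0,0,2.5,0,0,0],[0,0,0,1.5,0,0,0],[0,0,0,0,0,0,0],[0,0,0,0,0,0,0],[0,0,0,0,0,0,0]]]'|grep -E "ee|ft"
python3 -c "
from h import *
rep();to((532,-32,23),0,-54)"
```

```text
ee_pos: [525.1, -24.3, 273.4]
t 46.2 grasp [534.8 -40.9 115.5] tilt 6.9 xaxis [ 0.577 -0.808  0.12 ] yaw -54.4 F [-0.2 -0.5 -0. ] w 87.7 gf 0.0 q [ 0.37  0.22 -0.59  0.18 -0.75  0.12]
N 3 row [0.09, -0.06, 3.1] [0.22, -2.3, -0.16] | total cm [-0.09, -0.21, 9.29] rot [0.7, -6.9, -0.5]
ee_pos: [530.1, -32.2, 195.0]
ft_force: [-0.1, -0.1, 0.2]
t 46.8 grasp [539.8 -48.4  37.1] tilt 6.8 xaxis [ 0.579 -0.807  0.119] yaw -54.4 F [-0.1 -0.1  0.2] w 87.5 gf 0.0 q [ 0.35  0.34 -0.67  0.23 -0.54  0.08]
N 2 row [-0.01, -0.09, 0.65] [0.28, -3.4, -0.19] | total cm [-0.06, -0.18, 1.3] rot [0.6, -6.8, -0.4]
```

The joint speed limit cut the turn short by 7°. I'll finish it here, then grip.

```bash
python3 -m inch '[[[0,0,-0.09,0.5,0.2,-2,-0.2],[0,0,-0.09,0.4,0.2,-2,-0.2],[0,0,0,0.3,0.2,-2,0],[0,0,0,0.1,0,-0.8,0],[0,0,0,0,0,0,0],[0,0,0,0,0,0,0],[0,0,0,0,0,0,0]]]'|grep -E "ee|ft"
python3 -c "
from h import *
rep();to((532,-32,23),0,-54)"
```

```text
ee_pos: [532.0, -32.7, 181.8]
ft_force: [0.0, -0.9, -0.5]
t 47.4 grasp [532.1 -32.6  22.8] tilt 0.0 xaxis [ 0.587 -0.81   0.   ] yaw -54.1 F [ 0.  -0.9 -0.5] w 87.5 gf 0.0 q [ 0.31  0.38 -0.56 -0.   -0.63  0.32]
N 1 row [-0.05, -0.04, -0.02] [-0.04, -0.01, -0.06] | total cm [-0.05, -0.04, -0.02] rot [-0.0, -0.0, -0.1]
```

```bash
python3 -m inch '[[[255,0,0,0,0,0,0],[255,0,0,0,0,0,0],[255,0,0,0,0,0,0],[255,0,0,0,0,0,0],[255,0,0,0,0,0,0],[255,0,0,0,0,0,0],[255,0,0,0,0,0,0],[255,0,0,0,0,0,0]]]' 30
python3 -m inch '[[[255,0,0,-1,0,0,0],[255,0,0,-2,0,0,0],[255,0,0,-2,0,0,0],[255,0,0,-1,0,0,0],[255,0,0,0,0,0,0],[255,0,0,0,0,0,0]]]'|grep -E "ee|ft|wid"
python3 -c "
from h import *
rep();to((440,150,82),0,-56)"
```

```text
time: 48.07
ee_pos: [532.2, -32.6, 181.2]
tool_rot: [-3.141, 0.001, -0.944]
ft_force: [0.4, -0.7, 0.3]
grip_width: 52.0
gripper_force: 30.0
ee_pos: [532.1, -32.7, 241.7]
ft_force: [0.6, 0.4, -1.3]
grip_width: 51.9
t 48.6 grasp [532.2 -32.4  82.7] tilt -0.0 xaxis [ 0.587 -0.81  -0.001] yaw -54.1 F [ 0.6  0.4 -1.3] w 51.9 gf 30.0 q [ 0.31  0.29 -0.51 -0.   -0.77  0.32]
N 7 row [-2.89, -0.42, 0.01] [-0.01, 0.01, 0.27] | total cm [-20.2, -3.26, 0.09] rot [-0.1, 0.0, 1.9]
```

```bash
python3 -m inch '[[[255,-2.89,-0.42,0,0,0,0.27],[255,-2.89,-0.42,0,0,0,0.27],[255,-2.89,-0.42,0,0,0,0.27],[255,-2.89,-0.42,0,0,0,0.27],[255,-2.89,-0.42,0,0,0,0.27],[255,-2.89,-0.42,0,0,0,0.27],[255,-2.89,-0.42,0,0,0,0.27],[255,0,0,0,0,0,0],[255,0,0,0,0,0,0]]]'|grep -E "ee"
python3 -m inch '[[[255,0,0,1.5,0,0,0],[255,0,0,2.2,0,0,0],[255,0,0,1.5,0,0,0],[255,0,0,0.5,0,0,0],[255,0,0,0,0,0,0],[255,0,0,0,0,0,0],[255,0,0,0,0,0,0]]]'|grep -E "ee|ft"
python3 -m inch '[[[255,0,0,0.15,0,0,0],[255,0,0,0,0,0,0],[255,0,0,0,0,0,0]]]'|grep -E "ee|ft"
python3 -c "
from h import *
rep()"
```

```text
ee_pos: [439.0, 150.6, 240.6]
ee_pos: [440.2, 149.7, 185.0]
ft_force: [-0.9, -0.3, -0.1]
ee_pos: [439.9, 149.8, 183.4]
ft_force: [-0.4, -0.6, -1.9]
t 50.1 grasp [440.  150.1  24.4] tilt -0.1 xaxis [ 0.56  -0.829 -0.001] yaw -56.0 F [-0.4 -0.6 -1.9] w 52.0 gf 30.0 q [ 0.75  0.29 -0.71 -0.   -0.57 -0.16]
```

```bash
python3 -m inch '[[[255,0,0,0.1,0,0,0],[255,0,0,0.1,0,0,0],[255,0,0,0,0,0,0],[255,0,0,0,0,0,0]]]'|grep -E "ee|ft"
python3 -m inch '[[[0,0,0,0,0,0,0],[0,0,0,0,0,0,0],[0,0,0,0,0,0,0],[0,0,0,0,0,0,0],[0,0,0,0,0,0,0],[0,0,0,-1,0,0,0],[0,0,0,-2.5,0,0,0],[0,0,0,-3,0,0,0],[0,0,0,-1.5,0,0,0],[0,0,0,0,0,0,0]]]'|grep -E "ee|ft|wid"
python3 -c "
from h import *
rep();to((456.5,126.5,100),-30,-56)"
```

```text
ee_pos: [439.9, 149.9, 181.1]
ft_force: [-0.1, 0.4, 3.1]
ee_pos: [440.8, 150.4, 264.3]
ft_force: [-0.9, 0.1, -0.5]
grip_width: 87.9
t 51.3 grasp [441.5 151.1 105.3] tilt -0.1 xaxis [ 0.56  -0.828 -0.001] yaw -55.9 F [-0.9  0.1 -0.5] w 87.9 gf 0.0 q [ 0.75  0.16 -0.63 -0.   -0.78 -0.16]
N 5 row [2.25, 0.01, 0.07] [-0.07, -5.98, 0.04] | total cm [10.81, 0.07, 2.64] rot [-0.3, -29.9, 0.2]
```

```bash
python3 -m inch '[[[0,1.88,0,0.05,0,-5,0],[0,1.88,0,0.05,0,-5,0],[0,1.88,0,0.05,0,-5,0],[0,1.88,0,0.05,0,-5,0],[0,1.88,0,0.05,0,-5,0],[0,1.88,0,0.05,0,-5,0],[0,0,0,0,0,0,0],[0,0,0,0,0,0,0],[0,0,0,0,0,0,0]]]'|grep -E "ee"
python3 - <<'E'
from h import *
rep();to((456.5,126.5,100),-30,-56);to((456.5,126.5,24),-30,-56)
for n,z in (("side",13),("top",26)):
  eyes.capture(n)
  for d in finder.outline_of("plate_c_center",n):
    r=rect(d["mask"],z,n);print(n,round(d["confidence"],2),np.round(d["location"]),np.round(r[0],0),np.round(r[1]),round(r[2]))
E
```

```text
ee_pos: [500.1, 59.7, 233.0]
t 52.1 grasp [455.5 125.6  95.4] tilt -30.0 xaxis [ 0.483 -0.718 -0.5  ] yaw -56.1 F [-0.3 -0.2  0.6] w 87.5 gf 0.0 q [ 0.26  0.37 -0.27 -0.54 -1.18  0.6 ]
N 1 row [-0.26, -0.12, -0.39] [0.05, 0.02, -0.06] | total cm [-0.26, -0.12, -0.39] rot [0.1, 0.0, -0.1]
N 3 row [1.18, -0.04, 2.06] [0.02, 0.01, -0.02] | total cm [3.54, -0.13, 6.19] rot [0.1, 0.0, -0.1]
side 0.93 [218. 246.] [517. 335.] [57. 85.] 40
top 0.85 [196. 190.] [496. 357.] [59. 60.] 33
```

```bash
python3 -m inch '[[[0,0.8,0,1.4,0,0,0],[0,1.3,0,2.2,0,0,0],[0,1,0,1.8,0,0,0],[0,0.45,-0.05,0.75,0,0,0],[0,0,0,0,0,0,0],[0,0,0,0,0,0,0],[0,0,0,0,0,0,0]]]'|grep -E "ee|ft"
python3 -c "
from h import *
rep()"
python3 -m inch '[[[255,0,0,0,0,0,0],[255,0,0,0,0,0,0],[255,0,0,0,0,0,0],[255,0,0,0,0,0,0],[255,0,0,0,0,0,0],[255,0,0,0,0,0,0],[255,0,0,0,0,0,0],[255,0,0,0,0,0,0]]]' 30
python3 -m inch '[[[255,-0.5,0,-0.86,0,0,0],[255,-1,0,-1.73,0,0,0],[255,-1.5,0,-2.6,0,0,0],[255,-1.5,0,-2.6,0,0,0],[255,0,0,0,0,0,0],[255,0,0,0,0,0,0]]]'|grep -E "ee|ft|wid"
python3 -c "
from h import *
rep();to((452,212,110),60,-56)"
```

```text
ee_pos: [501.3, 60.7, 164.0]
ft_force: [-0.3, 0.2, 0.0]
t 52.9 grasp [456.9 126.7  26.3] tilt -30.0 xaxis [ 0.486 -0.717 -0.5  ] yaw -55.8 F [-0.3  0.2  0. ] w 87.8 gf 0.0 q [ 0.25  0.47 -0.3  -0.57 -1.06  0.69]
time: 53.52
ee_pos: [500.8, 60.3, 162.8]
tool_rot: [-3.141, 0.525, -0.976]
ft_force: [-0.3, -1.1, 2.6]
grip_width: 51.7
gripper_force: 30.0
ee_pos: [501.3, 60.4, 255.1]
ft_force: [-0.3, 0.3, -1.8]
grip_width: 52.0
t 54.0 grasp [457.3 126.5 117.3] tilt -30.0 xaxis [ 0.487 -0.717 -0.499] yaw -55.8 F [-0.3  0.3 -1.8] w 52.0 gf 30.0 q [ 0.26  0.34 -0.25 -0.53 -1.22  0.58]
N 14 row [-2.36, -0.32, 0.04] [-0.02, 6.43, -0.0] | total cm [-21.92, -4.39, 20.23] rot [-0.3, 90.0, -0.0]
```

```bash
python3 -m inch '[[[255,-2.36,-0.32,0.04,0,6.43,0],[255,-2.36,-0.32,0.04,0,6.43,0],[255,-2.36,-0.32,0.04,0,6.43,0],[255,-2.36,-0.32,0.04,0,6.43,0],[255,-2.36,-0.32,0.04,0,6.43,0],[255,-2.36,-0.32,0.04,0,6.43,0],[255,-2.36,-0.32,0.04,0,6.43,0]]]'|grep -E "ee"
python3 -m inch '[[[255,-2.36,-0.32,0.04,0,6.43,0],[255,-2.36,-0.32,0.04,0,6.43,0],[255,-2.36,-0.32,0.04,0,6.43,0],[255,-2.36,-0.32,0.04,0,6.43,0],[255,-2.36,-0.32,0.04,0,6.43,0],[255,-2.36,-0.32,0.04,0,6.43,0],[255,-2.36,-0.32,0.04,0,6.43,0],[255,0,0,0,0,0,0],[255,0,0,0,0,0,0],[255,0,0,0,0,0,0]]]'|grep -E "ee|wid"
python3 -c "
from h import *
rep();to((452,212,48),60,-56)"
```

```text
ee_pos: [432.0, 200.2, 281.0]
ee_pos: [376.6, 321.9, 190.6]
grip_width: 51.9
t 55.4 grasp [452.  209.2 107.6] tilt 58.5 xaxis [ 0.295 -0.431  0.853] yaw -55.6 F [ 0.8 -0.7  0.6] w 51.9 gf 30.0 q [ 1.27  0.52 -0.85  0.81 -1.15 -1.39]
N 2 row [-2.82, -0.07, 1.44] [0.09, 0.75, 0.11] | total cm [-5.62, -0.14, 2.92] rot [0.2, 1.5, 0.2]
```

```bash
python3 -m inch '[[[255,-1.4,0,0.6,0.1,1.5,0.2],[255,-1.9,-0.07,1,0.1,0,0],[255,-1.9,-0.07,1,0,0,0],[255,-0.4,0,0.3,0,0,0],[255,0,0,0,0,0,0],[255,0,0,0,0,0,0],[255,0,0,0,0,0,0]]]'|grep -E "ee|ft"
python3 -c "
from h import *
rep()"
python3 -m inch '[[[255,-0.13,0,0.075,0,0,0],[255,0,0,0,0,0,0],[255,0,0,0,0,0,0]]]'|grep -E "ee|ft"
python3 -m inch '[[[255,-0.13,0,0.075,0,0,0],[255,0,0,0,0,0,0],[255,0,0,0,0,0,0]]]'|grep -E "ee|ft"
python3 -m inch '[[[255,-0.09,0,0.05,0,0,0],[255,0,0,0,0,0,0],[255,0,0,0,0,0,0]]]'|grep -E "ee|ft"
python3 -c "
from h import *
rep()"
```

```text
ee_pos: [376.4, 325.7, 129.9]
ft_force: [-0.4, 0.2, -0.4]
t 56.0 grasp [453.6 211.8  50.3] tilt 59.9 xaxis [ 0.277 -0.417  0.865] yaw -56.4 F [-0.4  0.2 -0.4] w 51.9 gf 30.0 q [ 1.26  0.63 -0.88  0.88 -1.08 -1.52]
ee_pos: [376.1, 325.9, 127.4]
ft_force: [0.7, -1.3, -0.7]
ee_pos: [376.1, 325.8, 125.3]
ft_force: [-0.3, -0.1, -0.6]
ee_pos: [376.1, 325.8, 124.2]
ft_force: [-0.6, 0.4, -1.5]
t 56.8 grasp [453.3 211.7  44.8] tilt 60.0 xaxis [ 0.278 -0.415  0.866] yaw -56.1 F [-0.6  0.4 -1.5] w 52.1 gf 30.0 q [ 1.26  0.64 -0.88  0.89 -1.08 -1.53]
```

```bash
python3 -m inch '[[[255,-0.09,0,0.05,0,0,0],[255,0,0,0,0,0,0],[255,0,0,0,0,0,0]]]'|grep -E "ee|ft"
python3 -m inch '[[[255,-0.09,0,0.05,0,0,0],[255,0,0,0,0,0,0],[255,0,0,0,0,0,0]]]'|grep -E "ee|ft"
python3 -m inch '[[[255,-0.09,0,0.05,0,0,0],[255,0,0,0,0,0,0],[255,0,0,0,0,0,0]]]'|grep -E "ee|ft"
```

```text
ee_pos: [376.1, 325.8, 123.2]
ft_force: [-0.9, -0.0, -1.3]
ee_pos: [376.1, 325.8, 122.2]
ft_force: [0.9, 0.4, -0.8]
ee_pos: [376.1, 325.8, 121.2]
ft_force: [0.6, -0.4, -1.0]
```

```bash
python3 -m inch '[[[255,-0.09,0,0.05,0,0,0],[255,0,0,0,0,0,0],[255,0,0,0,0,0,0]]]'|grep -E "ee|ft"
python3 -m inch '[[[255,-0.09,0,0.05,0,0,0],[255,0,0,0,0,0,0],[255,0,0,0,0,0,0]]]'|grep -E "ee|ft"
python3 -m inch '[[[255,-0.09,0,0.05,0,0,0],[255,0,0,0,0,0,0],[255,0,0,0,0,0,0]]]'|grep -E "ee|ft"
python3 -c "
from h import *
rep()"
```

```text
ee_pos: [376.1, 325.8, 120.1]
ft_force: [-0.6, 0.1, -1.6]
ee_pos: [376.1, 325.8, 119.1]
ft_force: [0.5, -0.3, -1.0]
ee_pos: [376.0, 325.8, 118.1]
ft_force: [-0.2, -0.8, -2.2]
t 58.3 grasp [453.2 211.8  38.6] tilt 60.0 xaxis [ 0.278 -0.415  0.866] yaw -56.1 F [-0.2 -0.8 -2.2] w 51.9 gf 30.0 q [ 1.26  0.66 -0.88  0.89 -1.07 -1.54]
```

```bash
python3 -m inch '[[[255,-0.09,0,0.05,0,0,0],[255,0,0,0,0,0,0],[255,0,0,0,0,0,0]]]'|grep -E "ee|ft"
python3 -m inch '[[[255,-0.09,0,0.05,0,0,0],[255,0,0,0,0,0,0],[255,0,0,0,0,0,0]]]'|grep -E "ee|ft"
python3 -m inch '[[[255,-0.09,0,0.05,0,0,0],[255,0,0,0,0,0,0],[255,0,0,0,0,0,0]]]'|grep -E "ee|ft"
python3 -m inch '[[[255,-0.09,0,0.05,0,0,0],[255,0,0,0,0,0,0],[255,0,0,0,0,0,0]]]'|grep -E "ee|ft"
```

```text
ee_pos: [376.0, 325.9, 117.0]
ft_force: [-0.4, 0.2, -0.6]
ee_pos: [376.0, 325.9, 116.0]
ft_force: [-0.3, -0.5, -0.1]
ee_pos: [376.0, 325.9, 115.6]
ft_force: [-1.8, -0.2, 5.3]
ee_pos: [376.1, 325.8, 115.2]
ft_force: [-4.3, 2.0, 12.6]
```

Contact at grasp height 36, so P3 was held closer to its centre than planned. That does no harm. Releasing, backing off and checking that it stands.

```bash
python3 -m inch '[[[255,0.1,0,-0.06,0,0,0],[255,0,0,0,0,0,0],[0,0,0,0,0,0,0],[0,0,0,0,0,0,0],[0,0,0,0,0,0,0],[0,0,0,0,0,0,0],[0,0,0,0,0,0,0],[0,0,0,0,0,0,0]]]'|grep -E "ee|ft"
python3 -m inch '[[[0,0,0,-1,0,0,0],[0,0,0,-2,0,0,0],[0,0,0,-3,0,0,0],[0,0,0,-3,0,0,0],[0,2,0,-1,0,0,0],[0,2.6,0,-1.5,0,0,0],[0,2.6,0,-1.5,0,0,0],[0,0,0,0,0,0,0],[0,0,0,0,0,0,0]]]'|grep -E "ee|ft"
python3 - <<'E'
from h import *
rep();to((460,202,158),0,-56.4)
im=eyes.capture('top')
for q in ("plate_a_center","plate_d_center"):
  for d in finder.outline_of(q,"top"):
    r=rect(d["mask"],31,"top");print(round(d["confidence"],2),np.round(d["location"]),np.round(r[0],0),np.round(r[1]),round(r[2]))
# silver/bright vs table: saturation map around site
u,v=proj((460,202,31))[0].astype(int)
g=cv2.cvtColor(im,cv2.COLOR_BGR2GRAY)[v-18:v+19,u-18:u+19];print(u,v);print("\n".join("".join(" .:-=+*#%@"[int(p)//26] for p in r) for r in g))
E
```

```text
ee_pos: [376.0, 325.9, 115.1]
ft_force: [0.5, 0.3, 2.3]
ee_pos: [332.8, 389.7, 243.6]
ft_force: [-0.6, -0.7, -0.2]
t 60.7 grasp [410.1 276.  163.7] tilt 59.9 xaxis [ 0.279 -0.418  0.865] yaw -56.3 F [-0.6 -0.7 -0.2] w 87.4 gf 0.0 q [ 1.42  0.49 -0.7   0.65 -1.34 -1.31]
N 10 row [2.41, -0.01, 0.64] [-0.04, -5.99, 0.03] | total cm [17.74, -0.05, 15.92] rot [-0.4, -59.9, 0.3]
0.73 [220. 174.] [536. 295.] [58. 65.] 33
0.71 [244. 159.] [577. 236.] [57. 63.] 36
255 201
#####################################
########################%#%##########
###########################%######%##
####%################################
#################################%###
##################################%##
###################################%#
###################################%%
###############**####################
#############*+=+####################
######%#####+=-:-+####**#########%%##
#####%%###*+-:::-+#%##**#########%###
####%%###*=-:::-+**###***######%#####
#########*-::-=+****###****####%#####
#######%#*=:-+*#*+==*###***##########
#########*=-+*#*+-:-=###****#########
#########*=+**+=-:::=*###***#########
##########***=-:::-=+*####**#########
############*=:::-+*#***###*#########
############*=-:=+*#*+=+####*########
#############+==+**+=-:-+############
#############*++**+-:::-+###****#####
###############*+=-:::-+***+**#*#####
################+-::-+***+=-+*#######
##############%#+-:-+*#*+-:-+*#######
############%###+==+*#*=-::-+########
##%#############*+***+=-::-+*########
#%#################*=-:::-+*#########
###################*-::-=+*##########
###################*=-=+*############
###################*=+*##############
###################***###############
######################%%#############
######################%%#############
############################%#%#%#%%#
#############################%%%%%%%#
#############################%#%#%%#%
```

The brightness map shows the standing plate, with three dark fin gaps, centred at about the expected pixel. Same swing as before.

```bash
python3 -m inch '[[[0,2.41,0,0.64,0,-5.98,0],[0,2.41,0,0.64,0,-5.98,0],[0,2.41,0,0.64,0,-5.98,0],[0,2.41,0,0.64,0,-5.98,0],[0,2.41,0,0.64,0,-5.98,0],[0,2.41,0,0.64,0,-5.98,0],[0,2.41,0,0.64,0,-5.98,0],[0,2.41,0,0.64,0,-5.98,0],[0,2.41,0,0.64,0,-5.98,0],[0,2.41,0,0.64,0,-5.98,0]]]'|grep ee
python3 -m inch '[[[0,0,0,0,0,0,0],[0,0,0,0,0,0,0]]]'|grep ee
python3 -m inch '[[[0,2.39,0,-0.06,0,-6.02,0],[0,2.39,0,-0.06,0,-6.02,0],[0,2.39,0,-0.06,0,-6.02,0],[0,2.39,0,-0.06,0,-6.02,0],[0,2.39,0,-0.06,0,-6.02,0],[0,2.39,0,-0.06,0,-6.02,0],[0,2.39,0,-0.06,0,-6.02,0],[0,2.39,0,-0.06,0,-6.02,0],[0,2.39,0,-0.06,0,-6.02,0],[0,2.39,0,-0.06,0,-6.02,0]]]'|grep ee
python3 -m inch '[[[0,0,0,0,0,0,0],[0,0,0,0,0,0,0],[0,0,0,0,0,0,0]]]'|grep ee
python3 - <<'E'
from h import *
rep();to((461,200.5,44),-60,-56.4);to((499.5,143,84),-60,-56.4)
eyes.capture("side");print(proj((460,202,31),"side"))
for d in finder.outline_of("plate_c_center","side"): print(round(d["confidence"],2),np.round(d["location"]))
E
```

```text
ee_pos: [459.7, 200.9, 316.9]
ee_pos: [460.6, 199.9, 316.2]
ee_pos: [575.2, 30.6, 217.5]
ee_pos: [574.7, 31.7, 218.3]
t 62.9 grasp [497.4 145.5 138.5] tilt -59.9 xaxis [ 0.28  -0.416 -0.865] yaw -56.1 F [-0.9  0.4 -0.5] w 87.4 gf 0.0 q [ 0.03  0.63  0.06 -0.83 -1.7   0.77]
N 4 row [1.23, 0.02, 2.61] [0.13, -0.03, 0.04] | total cm [4.9, 0.05, 10.45] rot [0.5, -0.1, 0.2]
N 2 row [2.45, 0.05, 1.23] [0.25, -0.06, 0.08] | total cm [4.91, 0.1, 2.45] rot [0.5, -0.1, 0.2]
[[267.87328461 225.56923218]]
0.93 [219. 247.]
```

```bash
python3 -m inch '[[[0,1.3,0.02,0.7,0.2,0,0.2],[0,2.3,0.02,1.2,0.2,0,0],[0,1.3,0,0.6,0,0,0],[0,0,0,1.5,0,0,0],[0,0,0,2.2,0,0,0],[0,0,0,2.2,0,0,0],[0,0,0,2,0,0,0],[0,0,0,0,0,0,0],[0,0,0,0,0,0,0]]]'|grep -E "ee|ft"
python3 -c "
from h import *
rep()"
python3 -m inch '[[[255,0,0,0,0,0,0],[255,0,0,0,0,0,0],[255,0,0,0,0,0,0],[255,0,0,0,0,0,0],[255,0,0,0,0,0,0],[255,0,0,0,0,0,0],[255,0,0,0,0,0,0],[255,0,0,0,0,0,0]]]' 35
python3 -m inch '[[[255,-0.9,0,-0.5,0,0,0],[255,-1.7,0,-1,0,0,0],[255,-2.6,0,-1.5,0,0,0],[255,-1.7,0,-1,0,0,0],[255,0,0,0,0,0,0],[255,0,0,0,0,0,0]]]'|grep -E "ee|ft|wid"
python3 -c "
from h import *
rep();p=C-1*RY-106*RX-14*RX;print(p);to((*p,120),30,-56)"
```

```text
ee_pos: [537.8, 86.7, 125.0]
ft_force: [1.1, -0.7, 0.2]
t 63.8 grasp [461.5 201.3  45.4] tilt -60.0 xaxis [ 0.279 -0.415 -0.866] yaw -56.1 F [ 1.1 -0.7  0.2] w 87.5 gf 0.0 q [ 0.1   0.71 -0.06 -0.88 -1.51  0.88]
time: 64.43
ee_pos: [538.7, 85.1, 124.7]
tool_rot: [-3.137, 1.047, -0.981]
ft_force: [0.0, -0.5, 2.5]
grip_width: 51.8
gripper_force: 35.0
ee_pos: [538.8, 85.2, 206.2]
ft_force: [0.2, 0.1, -1.8]
grip_width: 51.9
t 64.9 grasp [463.1 200.  126.4] tilt -59.9 xaxis [ 0.282 -0.416 -0.865] yaw -55.9 F [ 0.2  0.1 -1.8] w 51.9 gf 35.0 q [ 0.1   0.59 -0.04 -0.87 -1.6   0.78]
[449.791 424.121]
N 14 row [-3.22, -0.82, 0.63] [-0.03, 6.42, -0.03] | total cm [-25.03, -11.3, 33.0] rot [-0.5, 89.9, -0.4]
```

```bash
python3 -m inch '[[[255,-3.22,-0.82,0.63,0,6.42,0],[255,-3.22,-0.82,0.63,0,6.42,0],[255,-3.22,-0.82,0.63,0,6.42,0],[255,-3.22,-0.82,0.63,0,6.42,0],[255,-3.22,-0.82,0.63,0,6.42,0],[255,-3.22,-0.82,0.63,0,6.42,0],[255,-3.22,-0.82,0.63,0,6.42,0]]]'|grep -E "ee|wid"
python3 -m inch '[[[255,-3.22,-0.82,0.63,0,6.42,0],[255,-3.22,-0.82,0.63,0,6.42,0],[255,-3.22,-0.82,0.63,0,6.42,0],[255,-3.22,-0.82,0.63,0,6.42,0],[255,-3.22,-0.82,0.63,0,6.42,0],[255,-3.22,-0.82,0.63,0,6.42,0],[255,-3.22,-0.82,0.63,0,6.42,0],[255,0,0,0,0,0,0],[255,0,0,0,0,0,0],[255,0,0,0,0,0,0]]]'|grep -E "ee|wid"
python3 - <<'E'
from h import *
rep();to((449.8,424.1,115),30,-56);to((449.8,424.1,55),30,-56)
E
```

```text
ee_pos: [478.0, 280.6, 316.8]
grip_width: 51.7
ee_pos: [406.5, 490.4, 254.8]
grip_width: 51.5
t 66.3 grasp [450.4 424.3 117. ] tilt 29.9 xaxis [ 0.48  -0.722  0.499] yaw -56.4 F [ 1.3  0.7 -0.6] w 51.5 gf 35.0 q [ 1.28  0.5  -0.37  0.44 -1.1  -0.98]
N 1 row [-0.13, 0.12, 0.17] [0.22, 0.07, -0.33] | total cm [-0.13, 0.12, 0.17] rot [0.2, 0.1, -0.3]
N 2 row [-1.57, 0.06, 2.68] [0.11, 0.04, -0.17] | total cm [-3.13, 0.12, 5.37] rot [0.2, 0.1, -0.3]
```

```bash
python3 -m inch '[[[255,-0.9,0,1.6,0.2,0.1,-0.3],[255,-1.3,0,2.2,0,0,0],[255,-0.9,0,1.5,0,0,0],[255,0,0,0,0,0,0],[255,0,0,0,0,0,0],[255,0,0,0,0,0,0]]]'|grep -E "ee|ft"
python3 -c "
from h import *
rep();to((449.8,424.1,50),30,-56)"
python3 -m inch '[[[255,-0.15,0,0.26,0,0,0],[255,-0.15,0,0.26,0,0,0],[255,0,0,0,0,0,0],[255,0,0,0,0,0,0]]]'|grep -E "ee|ft"
python3 -c "
from h import *
rep();to((449.8,424.1,29),30,-56)"
```

```text
ee_pos: [407.6, 490.9, 197.0]
ft_force: [-0.8, -0.1, -0.1]
t 66.8 grasp [452.3 425.5  59.2] tilt 29.9 xaxis [ 0.481 -0.721  0.498] yaw -56.3 F [-0.8 -0.1 -0.1] w 52.0 gf 35.0 q [ 1.28  0.56 -0.43  0.48 -0.99 -1.04]
N 1 row [-0.51, 0.24, 0.78] [-0.19, 0.1, -0.24] | total cm [-0.51, 0.24, 0.78] rot [-0.2, 0.1, -0.2]
ee_pos: [406.8, 491.1, 189.2]
ft_force: [1.0, 0.4, -0.9]
t 67.2 grasp [451.5 425.4  51.5] tilt 30.0 xaxis [ 0.482 -0.719  0.5  ] yaw -56.1 F [ 1.   0.4 -0.9] w 51.5 gf 35.0 q [ 1.28  0.57 -0.43  0.49 -0.97 -1.05]
N 1 row [-1.11, 0.19, 1.95] [-0.12, 0.01, -0.13] | total cm [-1.11, 0.19, 1.95] rot [-0.1, 0.0, -0.1]
```

```bash
python3 -m inch '[[[255,0,0.18,0,0,0,0],[255,-0.15,0,0.26,0,0,0],[255,-0.15,0,0.26,0,0,0],[255,-0.15,0,0.26,0,0,0],[255,0,0,0,0,0,0],[255,0,0,0,0,0,0]]]'|grep -E "ee|ft"
python3 -m inch '[[[255,-0.15,0,0.26,0,0,0],[255,-0.15,0,0.26,0,0,0],[255,0,0,0,0,0,0],[255,0,0,0,0,0,0]]]'|grep -E "ee|ft"
python3 -m inch '[[[255,-0.1,0,0.17,0,0,0],[255,0,0,0,0,0,0],[255,0,0,0,0,0,0]]]'|grep -E "ee|ft"
python3 -m inch '[[[255,-0.1,0,0.17,0,0,0],[255,0,0,0,0,0,0],[255,0,0,0,0,0,0]]]'|grep -E "ee|ft"
python3 -c "
from h import *
rep()"
```

```text
ee_pos: [405.3, 490.0, 179.5]
ft_force: [-0.1, 0.4, 0.0]
ee_pos: [405.3, 490.0, 173.6]
ft_force: [0.8, 0.2, -1.0]
ee_pos: [405.3, 490.1, 171.9]
ft_force: [0.3, 0.2, -0.9]
ee_pos: [405.3, 490.1, 169.9]
ft_force: [-0.3, 0.9, -1.1]
t 68.5 grasp [450.  424.3  32.2] tilt 30.0 xaxis [ 0.482 -0.719  0.5  ] yaw -56.1 F [-0.3  0.9 -1.1] w 51.8 gf 35.0 q [ 1.28  0.59 -0.45  0.5  -0.94 -1.07]
```

```bash
python3 -m inch '[[[255,-0.1,0,0.17,0,0,0],[255,0,0,0,0,0,0],[255,0,0,0,0,0,0]]]'|grep -E "ee|ft"
python3 -m inch '[[[255,-0.1,0,0.17,0,0,0],[255,0,0,0,0,0,0],[255,0,0,0,0,0,0]]]'|grep -E "ee|ft"
python3 -m inch '[[[255,-0.07,0,0.12,0,0,0],[255,0,0,0,0,0,0],[255,0,0,0,0,0,0]]]'|grep -E "ee|ft"
```

```text
ee_pos: [405.3, 490.1, 167.9]
ft_force: [-0.3, 0.5, -1.3]
ee_pos: [405.3, 490.1, 165.9]
ft_force: [0.3, -0.5, -2.0]
ee_pos: [405.2, 490.3, 165.5]
ft_force: [-2.1, -0.0, 6.3]
```

P3 is home. Releasing, retracting, then measuring the sleeve, the spigot and the plates on the rail.

```bash
python3 -m inch '[[[255,0.05,0,-0.09,0,0,0],[0,0,0,0,0,0,0],[0,0,0,0,0,0,0],[0,0,0,0,0,0,0],[0,0,0,0,0,0,0],[0,0,0,0,0,0,0],[0,0.5,0,-0.9,0,0,0],[0,1,0,-1.7,0,0,0],[0,1.5,0,-2.6,0,0,0],[0,1.5,0,-2.6,0,0,0]]]'|grep -E "ee|ft"
cat >> h.py <<'E'
def spig():
    for n,box in (("top",(125,165,245,285)),("side",(185,225,215,240))):
        im=eyes.capture(n);hsv=cv2.cvtColor(im,cv2.COLOR_BGR2HSV);a,b,c,d=box
        y=cv2.inRange(hsv[a:b,c:d],(18,110,60),(35,255,255));k,l,st,ce=cv2.connectedComponentsWithStats(y)
        i=1+np.argmax(st[1:,4]);x0,y0,ww,hh,A=st[i];ys,xs=np.nonzero(l==i)
        v=hsv[a:b,c:d][...,2][l==i]
        print(n,"bbox",x0+c,y0+a,ww,hh,A,"cen",(ce[i]+[c,a]).round(1))
def red(n="top"):
    im=eyes.capture(n);hsv=cv2.cvtColor(im,cv2.COLOR_BGR2HSV)
    m=cv2.inRange(hsv,(0,130,80),(6,255,255))|cv2.inRange(hsv,(174,130,80),(180,255,255))
    k,l,st,ce=cv2.connectedComponentsWithStats(m)
    for i in range(1,k):
        if st[i,4]>60: print(n,"red",st[i],ce[i].round(1))
E
python3 - <<'E'
from h import *
rep();spig();red("top");red("side")
for z in (45,): print(proj((372,322,z)),proj((372,322,z),"side"))
for q in ("plate_b_center","plate_d_center","sleeve_center"):
  for d in finder.outline_of(q,"top"):
    r=rect(d["mask"],38,"top");X=np.array(r[0])-C;print(q,round(d["confidence"],2),np.round(d["location"]),np.round(r[0],0),np.round(r[1]),round(r[2]),"rail",(X@RX).round(1),(X@RY).round(1))
E
```

```text
ee_pos: [404.9, 489.7, 256.7]
ft_force: [1.1, 1.0, 0.8]
t 70.1 grasp [449.5 423.7 119.1] tilt 30.1 xaxis [ 0.483 -0.718  0.501] yaw -56.1 F [1.1 1.  0.8] w 87.4 gf 0.0 q [ 1.28  0.49 -0.37  0.45 -1.1  -0.98]
top bbox 257 138 11 12 93 cen [261.7 142.8]
side bbox 220 198 20 11 82 cen [228.5 201.1]
top red [377 109  12   8  65] [382.4 112.4]
top red [200 226  18  17 142] [208.6 234. ]
top red [137 259  14  15  77] [143.2 265.9]
top red [207 280  26  25 306] [219.4 291.4]
side red [260 246  19  26 434] [268.6 258.4]
side red [318 249  30  36 527] [331.  260.9]
side red [246 307  11  21 144] [251.4 316.5]
[[208.33244442 234.61348437]] [[269.97316428 249.91803974]]
plate_b_center 0.88 [418. 188.] [ 493. -232.] [65. 64.] 9 rail 448.2 -332.1
plate_b_center 0.86 [174. 203.] [455. 410.] [57. 62.] 34 rail -105.7 -4.2
plate_b_center 0.8 [437. 230.] [ 375. -260.] [65. 53.] 81 rail 405.5 -445.7
plate_d_center 0.97 [242. 158.] [574. 236.] [60. 63.] 34 rail 105.1 -3.0
plate_d_center 0.54 [154. 256.] [325. 457.] [ 17. 130.] 48 rail -217.3 -85.8
sleeve_center 0.83 [216. 290.] [229. 292.] [67. 59.] 89 rail -134.5 -258.0
sleeve_center 0.54 [113. 238.] [371. 569.] [54. 38.] 89 rail -284.6 14.8
sleeve_center 0.45 [207. 230.] [373. 323.] [48. 41.] 45 rail -79.5 -121.4
```

Both cameras agree on the small red sleeve at about (372,322), and the spigot comes out at about (612.5,184). I'll square the sleeve up with one squeeze at yaw 34°, then grip it at yaw -56°.

```bash
python3 -c "
from h import *
to((372,322,110),0,-56)"
python3 -m inch '[[[0,-0.5,0,-1.5,0,0,0],[0,-1,0,-2,0,0,0],[0,0,0,0,0,0,0],[0,0,0,0,0,0,0]]]'|grep ee
python3 -c "
from h import *
rep();to((372,322,120),0,-56);to((372,322,120),0,34)"
```

```text
N 6 row [2.01, 2.02, 0.39] [-0.01, -5.01, -0.01] | total cm [11.16, 12.09, 4.82] rot [-0.1, -30.0, -0.1]
ee_pos: [387.6, 516.0, 278.0]
t 70.8 grasp [432.4 450.3 140.4] tilt 30.0 xaxis [ 0.483 -0.719  0.5  ] yaw -56.1 F [-0.   0.2 -0.6] w 87.7 gf 0.0 q [ 1.32  0.49 -0.31  0.42 -1.17 -0.98]
N 6 row [2.45, 2.02, 0.75] [-0.02, -5.0, -0.0] | total cm [13.24, 12.14, 7.5] rot [-0.1, -30.0, -0.0]
N 15 row [0.2, 1.41, 0.16] [1.56, -1.58, -5.85] | total cm [13.24, 12.14, 7.5] rot [23.4, -23.6, -87.8]
```

```bash
python3 -m inch '[[[0,0.2,1.41,0.16,1.56,-1.58,-5.85],[0,0.2,1.41,0.16,1.56,-1.58,-5.85],[0,0.2,1.41,0.16,1.56,-1.58,-5.85],[0,0.2,1.41,0.16,1.56,-1.58,-5.85],[0,0.2,1.41,0.16,1.56,-1.58,-5.85],[0,0.2,1.41,0.16,1.56,-1.58,-5.85],[0,0.2,1.41,0.16,1.56,-1.58,-5.85],[0,0.2,1.41,0.16,1.56,-1.58,-5.85]]]'|grep ee
python3 -m inch '[[[0,0.2,1.41,0.16,1.56,-1.58,-5.85],[0,0.2,1.41,0.16,1.56,-1.58,-5.85],[0,0.2,1.41,0.16,1.56,-1.58,-5.85],[0,0.2,1.41,0.16,1.56,-1.58,-5.85],[0,0.2,1.41,0.16,1.56,-1.58,-5.85],[0,0.2,1.41,0.16,1.56,-1.58,-5.85],[0,0.2,1.41,0.16,1.56,-1.58,-5.85],[0,0,0,0,0,0,0],[0,0,0,0,0,0,0],[0,0,0,0,0,0,0]]]'|grep ee
python3 -c "
from h import *
rep();to((372,322,120),0,34);to((372,322,27),0,34);red('top');red('side')"
```

```text
ee_pos: [340.0, 412.9, 279.4]
ee_pos: [372.1, 321.3, 278.1]
t 72.3 grasp [372.  321.2 119.1] tilt -0.1 xaxis [ 0.833  0.554 -0.001] yaw 33.6 F [ 0.6 -0.1 -0.1] w 87.7 gf 0.0 q [ 1.11  0.18 -0.55  0.   -0.83  1.04]
N 1 row [0.03, -0.06, -0.09] [0.03, 0.05, -0.36] | total cm [0.03, -0.06, -0.09] rot [0.0, 0.1, -0.4]
N 3 row [0.01, -0.02, 3.07] [0.01, 0.02, -0.12] | total cm [0.04, -0.07, 9.21] rot [0.0, 0.1, -0.4]
top red [377 109  12   8  65] [382.4 112.4]
top red [207 280  26  25 306] [219.4 291.4]
side red [260 246  19  26 430] [268.6 258.6]
side red [318 249  30  36 519] [331.6 260.6]
side red [246 307  11  21 143] [251.5 316.5]
```

Down, a light squeeze to centre it, release, lift, turn to yaw -56°.

```bash
python3 -m inch '[[[0,0,0,1.5,0,0,-0.4],[0,0,-0.07,2.8,0,0,0],[0,0,0,2.8,0,0,0],[0,0,0,2,0,0,0],[0,0,0,0,0,0,0],[0,0,0,0,0,0,0],[0,0,0,0,0,0,0]]]'|grep -E "ee|ft"
python3 -m inch '[[[255,0,0,0,0,0,0],[255,0,0,0,0,0,0],[255,0,0,0,0,0,0],[255,0,0,0,0,0,0],[255,0,0,0,0,0,0],[255,0,0,0,0,0,0],[255,0,0,0,0,0,0],[255,0,0,0,0,0,0],[255,0,0,0,0,0,0]]]' 10
python3 -m inch '[[[0,0,0,0,0,0,0],[0,0,0,0,0,0,0],[0,0,0,0,0,0,0],[0,0,0,0,0,0,0],[0,0,0,0,0,0,0],[0,0,0,0,0,0,0],[0,0,0,-1,0,0,0],[0,0,0,-2.5,0,0,0],[0,0,0,-2.5,0,0,0],[0,0,0,0,0,0,0]]]'|grep -E "ee|ft|wid"
python3 -m inch '[[[0,0,0,0,0,0,6.5],[0,0,0,0,0,0,6.5],[0,0,0,0,0,0,6.5],[0,0,0,0,0,0,6.5],[0,0,0,0,0,0,6.5],[0,0,0,0,0,0,6.5],[0,0,0,0,0,0,6.5]]]'|grep -E "ee"
python3 -m inch '[[[0,0,0,0,0,0,6.5],[0,0,0,0,0,0,6.5],[0,0,0,0,0,0,6.5],[0,0,0,0,0,0,6.5],[0,0,0,0,0,0,6.5],[0,0,0,0,0,0,6.5],[0,0,0,0,0,0,5.5],[0,0,0,0,0,0,0],[0,0,0,0,0,0,0],[0,0,0,0,0,0,0]]]'|grep -E "ee|rot"
python3 -c "
from h import *
rep()"
```

```text
ee_pos: [371.6, 323.1, 188.5]
ft_force: [-0.2, -0.3, 0.1]
time: 73.72
ee_pos: [371.6, 322.3, 187.7]
tool_rot: [-3.141, 0.0, 0.599]
ft_force: [-0.6, -0.5, 2.6]
grip_width: 43.9
gripper_force: 10.0
ee_pos: [372.6, 323.7, 251.8]
ft_force: [0.4, 0.8, 0.3]
grip_width: 87.8
ee_pos: [371.6, 322.3, 247.6]
ee_pos: [371.6, 322.3, 247.6]
tool_rot: [3.141, 0.001, -0.969]
t 76.0 grasp [371.5 322.4  88.6] tilt -0.0 xaxis [ 0.566 -0.824 -0.001] yaw -55.5 F [-0.5 -0.3 -0.8] w 87.6 gf 0.0 q [ 1.11  0.23 -0.59 -0.   -0.76 -0.51]
```

```bash
python3 -m inch '[[[0,0,0,1.5,0,0,0],[0,0,0,2.5,0,0,0],[0,0,0,2,0,0,0],[0,0,0,0,0,0,0],[0,0,0,0,0,0,0],[0,0,0,0,0,0,0]]]'|grep -E "ee|ft"
python3 -m inch '[[[255,0,0,0,0,0,0],[255,0,0,0,0,0,0],[255,0,0,0,0,0,0],[255,0,0,0,0,0,0],[255,0,0,0,0,0,0],[255,0,0,0,0,0,0],[255,0,0,0,0,0,0],[255,0,0,0,0,0,0],[255,0,0,0,0,0,0]]]' 20
python3 -c "
from h import *
rep()"
python3 -m inch '[[[255,0,0,-1,0,0,0],[255,0,0,-2.5,0,0,0],[255,0,0,-3,0,0,0],[255,0,0,-3,0,0,0],[255,0,0,-1,0,0,0],[255,0,0,0,0,0,0],[255,0,0,0,0,0,0]]]'|grep -E "ee|ft|wid"
python3 -c "
from h import *
rep();to((612.4,184.1,130),0,-56)"
```

```text
ee_pos: [371.9, 322.8, 188.5]
ft_force: [0.6, -0.1, 0.4]
time: 77.22
ee_pos: [371.7, 322.5, 187.8]
tool_rot: [3.141, 0.001, -0.972]
ft_force: [-0.1, -0.4, 2.0]
grip_width: 43.2
gripper_force: 20.0
t 77.2 grasp [371.6 322.6  28.8] tilt -0.0 xaxis [ 0.564 -0.826 -0.001] yaw -55.7 F [-0.1 -0.4  2. ] w 43.2 gf 20.0 q [ 1.11  0.32 -0.65 -0.   -0.6  -0.51]
ee_pos: [371.5, 322.1, 292.8]
ft_force: [-0.1, 0.4, -1.3]
grip_width: 43.4
t 77.8 grasp [371.4 322.4 133.8] tilt -0.1 xaxis [ 0.563 -0.826 -0.002] yaw -55.7 F [-0.1  0.4 -1.3] w 43.4 gf 20.0 q [ 1.11  0.17 -0.54 -0.   -0.87 -0.51]
N 9 row [2.77, -1.35, 0.04] [-0.0, 0.01, 0.03] | total cm [24.97, -12.12, 0.34] rot [-0.0, 0.1, 0.3]
```

```bash
python3 -m inch '[[[255,2.77,-1.35,0.04,0,0,0.03],[255,2.77,-1.35,0.04,0,0,0.03],[255,2.77,-1.35,0.04,0,0,0.03],[255,2.77,-1.35,0.04,0,0,0.03],[255,2.77,-1.35,0.04,0,0,0.03],[255,2.77,-1.35,0.04,0,0,0.03],[255,2.77,-1.35,0.04,0,0,0.03],[255,2.77,-1.35,0.04,0,0,0.03],[255,2.77,-1.35,0.04,0,0,0.03],[255,0,0,0,0,0,0]]]'|grep -E "ee"
python3 -m inch '[[[255,0,0,1,0,0,0],[255,0,0,1.5,0,0,0],[255,0,0,0.5,0,0,0],[255,0,0,0,0,0,0],[255,0,0,0,0,0,0],[255,0,0,0,0,0,0]]]'|grep -E "ee|ft"
python3 - <<'E'
from h import *
rep();to((612.4,184.1,100),0,-56)
a=eyes.capture("side");b=eyes.capture("top");red("top");red("side");spig()
cv2.imwrite('pics/s10.png',np.hstack([a[150:260,190:260].repeat(5,0).repeat(5,1),b[95:205,225:300].repeat(5,0).repeat(5,1)]))
E
```

```text
ee_pos: [615.4, 181.7, 285.8]
ee_pos: [612.1, 184.9, 259.1]
ft_force: [0.9, 0.4, 0.0]
t 79.1 grasp [612.  184.9 100.1] tilt -0.0 xaxis [ 0.56  -0.828 -0.001] yaw -55.9 F [0.9 0.4 0. ] w 43.0 gf 20.0 q [ 0.6   0.42 -0.25 -0.   -0.9  -0.  ]
N 1 row [0.08, 0.02, 0.01] [0.02, 0.03, 0.09] | total cm [0.08, 0.02, 0.01] rot [0.0, 0.0, 0.1]
top red [377 109  12   8  64] [382.5 112.3]
top red [137 259  14  15  75] [143.3 266. ]
side red [219 180  15  20 254] [226.1 189.1]
side red [318 250  30  34 507] [331.7 260.2]
side red [246 307  11  21 143] [251.5 316.5]
top bbox 263 129 3 2 4 cen [264.  129.5]
side bbox 226 206 4 2 4 cen [227.5 206.2]
```

View pics/s10.png

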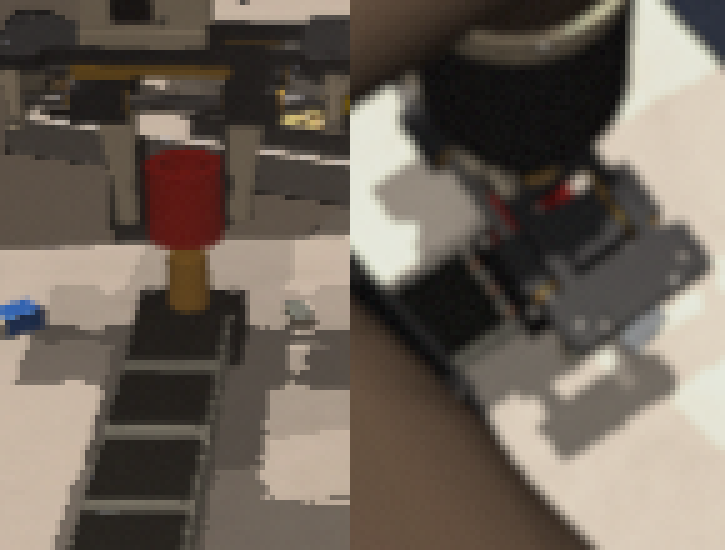

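The side crop shows the sleeve at (185,200), just above the spigot at (189,280), about 1 mm left of it. The three nearer plates lie flush and black up in a row. I'll shift by about 1 mm and lower slowly.

```bash
python3 -m inch '[[[255,0.05,0.1,0.4,0,0,0],[255,0,0,0.3,0,0,0],[255,0,0,0.1,0,0,0],[255,0,0,0,0,0,0],[255,0,0,0,0,0,0]]]'|grep -E "ee|ft"
python3 -m inch '[[[255,0,0,0.2,0,0,0],[255,0,0,0,0,0,0],[255,0,0,0,0,0,0]]]'|grep -E "ee|ft"
python3 -m inch '[[[255,0,0,0.2,0,0,0],[255,0,0,0,0,0,0],[255,0,0,0,0,0,0]]]'|grep -E "ee|ft"
python3 -m inch '[[[255,0,0,0.2,0,0,0],[255,0,0,0,0,0,0],[255,0,0,0,0,0,0]]]'|grep -E "ee|ft"
python3 -c "
from h import *
rep()"
```

```text
ee_pos: [611.7, 183.3, 250.6]
ft_force: [0.3, 0.6, -0.7]
ee_pos: [611.7, 183.4, 248.7]
ft_force: [-0.4, 0.4, -0.9]
ee_pos: [611.7, 183.4, 246.7]
ft_force: [0.0, 0.2, 0.3]
ee_pos: [611.6, 183.4, 244.7]
ft_force: [0.5, -0.2, -0.4]
t 80.6 grasp [611.4 183.4  85.7] tilt -0.0 xaxis [ 0.56  -0.829 -0.001] yaw -56.0 F [ 0.5 -0.2 -0.4] w 43.4 gf 20.0 q [ 0.6   0.44 -0.26 -0.   -0.87 -0.  ]
```

```bash
python3 -m inch '[[[255,0,0,0.3,0,0,0],[255,0,0,0,0,0,0],[255,0,0,0,0,0,0]]]'|grep -E "ee|ft"
python3 -m inch '[[[255,0,0,0.3,0,0,0],[255,0,0,0,0,0,0],[255,0,0,0,0,0,0]]]'|grep -E "ee|ft"
python3 -m inch '[[[255,0,0,0.3,0,0,0],[255,0,0,0,0,0,0],[255,0,0,0,0,0,0]]]'|grep -E "ee|ft"
python3 -c "
from h import *
rep()"
```

```text
ee_pos: [611.6, 183.3, 241.5]
ft_force: [-0.1, -0.8, -0.4]
ee_pos: [611.6, 183.4, 238.6]
ft_force: [-0.4, 0.0, 0.7]
ee_pos: [611.6, 183.3, 235.6]
ft_force: [0.5, 0.3, 0.3]
t 81.3 grasp [611.4 183.3  76.6] tilt -0.0 xaxis [ 0.56  -0.829 -0.001] yaw -56.0 F [0.5 0.3 0.3] w 43.5 gf 20.0 q [ 0.6   0.45 -0.27 -0.   -0.85 -0.  ]
```

Sliding on freely. Continuing to the block at about grasp z 57.

```bash
python3 -m inch '[[[255,0,0,0.3,0,0,0],[255,0,0,0.3,0,0,0],[255,0,0,0.3,0,0,0],[255,0,0,0,0,0,0],[255,0,0,0,0,0,0]]]'|grep -E "ee|ft"
python3 -m inch '[[[255,0,0,0.3,0,0,0],[255,0,0,0.3,0,0,0],[255,0,0,0.2,0,0,0],[255,0,0,0,0,0,0],[255,0,0,0,0,0,0]]]'|grep -E "ee|ft"
python3 -m inch '[[[255,0,0,0.15,0,0,0],[255,0,0,0,0,0,0],[255,0,0,0,0,0,0]]]'|grep -E "ee|ft"
python3 -m inch '[[[255,0,0,0.1,0,0,0],[255,0,0,0,0,0,0],[255,0,0,0,0,0,0]]]'|grep -E "ee|ft"
python3 -c "
from h import *
rep()"
```

```text
ee_pos: [611.6, 183.3, 226.4]
ft_force: [-0.7, 0.4, -0.4]
ee_pos: [611.6, 183.4, 218.6]
ft_force: [0.5, 0.3, -0.2]
ee_pos: [611.6, 183.4, 217.3]
ft_force: [0.3, 0.1, 0.2]
ee_pos: [611.6, 183.4, 216.3]
ft_force: [0.3, -0.5, -0.7]
t 82.7 grasp [611.5 183.4  57.3] tilt -0.0 xaxis [ 0.56  -0.829 -0.001] yaw -56.0 F [ 0.3 -0.5 -0.7] w 43.7 gf 20.0 q [ 0.6   0.47 -0.29 -0.   -0.81 -0.  ]
```

```bash
python3 -m inch '[[[255,0,0,0.1,0,0,0],[255,0,0,0,0,0,0],[255,0,0,0,0,0,0]]]'|grep -E "ee|ft"
python3 -m inch '[[[255,0,0,0.1,0,0,0],[255,0,0,0,0,0,0],[255,0,0,0,0,0,0]]]'|grep -E "ee|ft"
python3 -m inch '[[[0,0,0,0,0,0,0],[0,0,0,0,0,0,0],[0,0,0,0,0,0,0],[0,0,0,0,0,0,0],[0,0,0,0,0,0,0],[0,0,0,-1,0,0,0],[0,0,0,-2.5,0,0,0],[0,0,0,-3,0,0,0],[0,0,0,-3,0,0,0],[0,0,0,-3,0,0,0]]]'|grep -E "ee|ft"
python3 -c "
from h import *
rep();to((420,300,200),0,-20)"
```

```text
ee_pos: [611.7, 183.4, 215.8]
ft_force: [-1.6, -0.6, 5.4]
ee_pos: [611.7, 183.4, 215.8]
ft_force: [-4.2, -0.9, 13.0]
ee_pos: [611.6, 183.2, 341.3]
ft_force: [0.3, 0.7, 0.2]
t 84.0 grasp [611.5 183.3 182.3] tilt -0.0 xaxis [ 0.56  -0.829 -0.001] yaw -56.0 F [0.3 0.7 0.2] w 87.4 gf 0.0 q [ 0.6   0.34 -0.16 -0.   -1.07 -0.  ]
N 7 row [-3.22, 0.52, -0.25] [0.0, 0.01, -5.14] | total cm [-20.4, 9.35, -1.75] rot [0.0, 0.0, -36.0]
```

The sleeve is home. Moving the arm clear for a last check.

```bash
python3 -m inch '[[[0,-3.2,0.5,-0.3,0,0,-5],[0,-3.2,0.5,-0.3,0,0,-5],[0,-3.2,0.5,-0.3,0,0,-5],[0,-3.2,0.5,-0.3,0,0,-5],[0,-3.2,0.5,-0.3,0,0,-5],[0,-3.2,0.5,-0.3,0,0,-5],[0,-3.2,0.5,-0.3,0,0,-5]]]'|grep ee
python3 -c "
from h import *
to((190,620,230),0,-15)"
```

```text
ee_pos: [421.3, 302.6, 361.3]
N 12 row [-2.65, -1.92, -0.23] [-0.0, 0.0, -0.48] | total cm [-32.86, -21.51, -2.74] rot [-0.0, 0.0, -5.7]
```

```bash
python3 -m inch '[[[0,-2.65,-1.92,-0.23,0,0,-0.5],[0,-2.65,-1.92,-0.23,0,0,-0.5],[0,-2.65,-1.92,-0.23,0,0,-0.5],[0,-2.65,-1.92,-0.23,0,0,-0.5],[0,-2.65,-1.92,-0.23,0,0,-0.5],[0,-2.65,-1.92,-0.23,0,0,-0.5],[0,-2.65,-1.92,-0.23,0,0,-0.5],[0,-2.65,-1.92,-0.23,0,0,-0.5],[0,-2.65,-1.92,-0.23,0,0,-0.5],[0,-2.65,-1.92,-0.23,0,0,-0.5]]]'|grep ee
python3 -m inch '[[[0,-2.65,-1.92,-0.23,0,0,-0.5],[0,-2.65,-1.92,-0.23,0,0,-0.5],[0,0,0,0,0,0,0],[0,0,0,0,0,0,0]]]'|grep ee
python3 - <<'E'
from h import *
rep();im=eyes.capture("top");red("top")
print("sleeve home exp px",proj((611.7,183.4,73)))
for q in ("plate_b_center","plate_d_center","plate_c_center","mouse","marker","fuse_box"):
  for d in finder.outline_of(q,"top"):
    if d["confidence"]<.3: continue
    z=38 if "plate" in q else 18
    r=rect(d["mask"],z,"top");X=np.array(r[0])-C;print(q,round(d["confidence"],2),np.round(d["location"]),np.round(r[0],0),np.round(r[1]),round(r[2]),"rail",(X@RX).round(1),(X@RY).round(1))
# rectified rail view: black top fraction per plate at z=38
hsv=cv2.cvtColor(im,cv2.COLOR_BGR2GRAY)
for y in (-34,-30,-26,-22,-10,0,10,20,24,28,32):
    P=np.array([[*(C+s*RX+(y-.6)*RY),38] for s in range(-150,151,6)]);q=proj(P)
    print("%4d "%y,"".join(" .:-=+*#%@"[int(hsv[int(round(b)),int(round(a))])//26] for a,b in q))
E
```

```text
ee_pos: [232.1, 569.8, 384.8]
ee_pos: [191.4, 621.1, 388.5]
t 85.8 grasp [191.2 621.2 229.5] tilt -0.0 xaxis [ 0.967 -0.256 -0.001] yaw -14.8 F [ 0.2 -0.   0. ] w 87.8 gf 0.0 q [ 1.57  0.33 -0.07 -0.   -1.17 -0.26]
top red [377 109  12   8  65] [382.4 112.4]
top red [254 134  16  16 130] [261.8 141.8]
top red [137 259  14  15  78] [143.2 265.9]
top red [208 280  25  24 291] [219.8 291.4]
sleeve home exp px [[261.99886578 140.97924978]]
plate_b_center 0.85 [418. 186.] [ 494. -232.] [64. 64.] 14 rail 448.8 -330.9
plate_b_center 0.83 [436. 229.] [ 375. -261.] [66. 54.] 81 rail 406.1 -446.0
plate_b_center 0.67 [177. 205.] [456. 412.] [56. 61.] 35 rail -106.6 -3.0
plate_b_center 0.42 [245. 156.] [573. 235.] [62. 64.] 32 rail 105.1 -4.6
plate_c_center 0.74 [199. 189.] [493. 355.] [57. 61.] 33 rail -38.4 -3.9
mouse 0.96 [340. 214.] [424. -20.] [ 54. 106.] 44 rail 233.8 -270.5
marker 0.59 [154. 256.] [326. 463.] [ 17. 133.] 47 rail -220.9 -81.7
fuse_box 0.69 [177. 269.] [293. 399.] [60. 44.] 28 rail -186.9 -145.1
 -34   .+*==+--++=++-==+--=-==*+=++--==--=*++=+===+==+*. 
 -30  :.-::::::::::-::-:::::::--::::::::::--:-:::::::=-.-
 -26  =.=----::---:--:--::--:-------:----:--:--:-:-:::-:+
 -22  =.-:::::.::----::::::-:.---::-::::..---:---:::::-.=
 -10  ..=.........:-:.........---.........---.........-..
   0  :.=.........-=-.........=+-.........=+-.........-  
  10  ..-.........:--.........--:.........-=-.........-..
  20  -:+.........-*+.........*#+.........*#=.........=.=
  24  --*:--:--::-=#*=--:=--:-*#=---:=--:=*#+:--::----===
  28  **#***#**+***#**+**#**#**#**++##*****#+#**+***+*#*+
  32  ###################################################
```

Everything is in place: four black tops in a row on the rail, the sleeve on the spigot, and the bystanders unmoved.

```bash
python3 -c "
from h import *
print(manip.hand_in())"
```

```text
the job is handed in; nothing more can be done
None
```

The job is handed in at about 86 s of the 210 s: all four plates are on the heater rail black face up with their fins home, the red sleeve is fully down on the spigot, and the mouse, marker and fuse box were not moved; hand-in returned no verdict, so this rests on contact forces and the final top-camera check.

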